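# Change the race car's battery pack

### The arm

A 7-joint arm with a two-finger parallel gripper is mounted at the origin on the work surface. World frame = base frame: x ahead of the robot, y to its left, z up, the work surface at z = 0. Lengths are in m, angles in rad, forces in N, time in s.
With the tool pointing down it reaches from about 0.4 to 0.9 m from the base axis. Payload 5.6 kg.
Tool frame: the origin (TCP) lies on the centre line of the jaws, within the pads' length; the fingertips stand 8 mm ahead of it and the grasp point (between the pads) lies 11 mm behind it (tip_reach is the distance from the TCP to the fingertips, in m); z points along the fingers, y is the line along which they close (so a half turn about z gives the same grasp; the last joint's range is limited). The gripper opens to 92 mm and grips with 3 to 60 N. Pads are 20 mm wide; open, the fingers measure 128 mm over their backs; the gripper's body (75 mm by 189 mm) begins 69 mm behind the grasp point.
Start: joints at [-0.043, 0.468, -0.012, 1.603, 0.006, 1.071, -0.056], TCP at [0.65, -0, 0.223] pointing down, gripper open.
Joint ranges: [-2.53, 2.53], [-0.31, 2.02], [-1.57, 1.55], [0.28, 2.44], [-1.29, 4.43], [0.15, 1.84], [-2.92, 2.92]. Speed limits (rad/s): [2.57, 2.57, 3.14, 3.14, 3.14, 3.14, 3.14].

### API

Orientations are given as [roll, pitch, yaw] about the fixed x, y, z axes, in that order (R = Rz(yaw) Ry(pitch) Rx(roll)).
In Python, from workcell import * gives the robot as it stands.
- The arm moves only by the tool move_arm, never from a script. Its argument "rows" is a list of rows, each a list of 7 numbers: the shift along the world's x, y, z as a fraction of full scale, then the turn, a rotation vector about the world's x, y, z as a fraction of full scale, then the opening, from -1 (shut) to 1 (fully open), so that 0 is half open. A call has 1 to 5 rows; each row shifts and turns the commanded pose from where the row before left it; what a row does not reach is not made up. Full scale, the value 1, is 40 mm for a shift and 90 degrees for a turn. A row lasts 1/12 s, in which the tool goes at most 41.7 mm and 7.16 degrees, less where a joint would pass 70% of its speed; a pose out of reach is approached as far as the arm can. A call with a number of a shift or a turn outside -1 to 1 is refused whole. A call with a gripper value outside its range is refused whole. The fingers move at their own pace and stop on an object; "force" is the grip in N (left out, the last holds). Time passes only in rows, so rows that do not move let the fingers close. It gives the time, the measured TCP pose, the force, the opening and the grip force at its end, in the units of the state.
- get_state(): the state, without advancing time (a new reading comes with each control period).
- read_camera(name): name is "scene" or "side" or "wrist"; returns a dict with "color" (480x640x3 uint8, red, green, blue), "mtx" (3x3 intrinsics, pixels), "k1" (the pictures are not rectified: a ray, as slopes to the right and down, at radius r is drawn at 1 + k1 r^2 times it, then the intrinsics apply), "rvec" (rotation vector, rad) and "tvec" (3), from world to camera coordinates, as OpenCV has them; the wrist camera has in their place "mount" (4x4, takes a point from camera to tool coordinates, whose origin is the TCP and whose axes are the flange's). Camera axes: x right, y down, z forward; pixel columns grow to the right and rows downward; lengths in m; the calibration is good to about 2 mm. A picture is of the moment at which its call begins: read the wrist's pose just before it. There is no depth.
- sign_off(): hands the job in; it is judged then, once.
Trained networks look in a picture, given as the dict that the camera call returned (one of the last four; its "shot" number tells which), for a name from the list of things; names that differ only in an ending like _2 or _b are one class to them, and where a whole thing is asked for, a point or a joint stands for the part that bears it (a point fixed in the world has none). Each returns a list of dicts, best first, with "conf" (0 to 1); they miss things now and then, are a little off and sometimes report something else, mostly with a low value. They report only what shows in the picture. A call takes as long as a camera call. They do not tell look-alikes from the thing itself.
- find_in(query, picture): "centre" ([x, y, z] in m, in the coordinates of the camera as it stood for that picture, good to about 4 mm: the middle of the surface that is visible of it).
- trace(query, picture): "region" (480x640 bool, what is visible of it).
The state is a dict: "t": time; "joint_positions": joint angles; "joint_vel": joint speeds; "joint_torque": joint torques, N m; "tool_pos": TCP position; "tool_rot": TCP orientation; "ft_force": force on the tool from outside, world axes, zero at the start; "wrist_torque": the same for the moment, N m; "width": finger opening in m; "gripper_force": force on a finger pad.
Only numpy, scipy, OpenCV 4.12 (cv2) and the standard library are available. Lean on these libraries where they do the work, as an engineer would, in place of code of your own. Each camera call takes 0.05 s, during which the arm holds its last target. There are 200 camera calls.

### The job

Change the battery in the race car on the stand: lift off the aluminium hold-down bar, take the spent pack out, lay the charged pack from the charging tray in the car in its place, lengthwise on the pad between the two posts, and put the bar back over it with its forked ends round both posts, flat on the pack. The spent pack goes in the charging tray instead, lengthwise on the pad there. The free part of the pit mat is there to put things down on the way; leave the wheel and the glue bottle that stand on it alone, and set the packs down without dropping them.

Things in the scene. Friction and masses are not known exactly. Their poses are not given: they have to be found in the camera images.
- spent_mid (a point): Spent battery pack: hard case, blue-grey sleeve, black ends, 96 long x 47 wide x 25 mm high, 0.2 kg, loose. At the start it is the pack in the car, under the hold-down bar. Origin at its centre, half-way up; x along its length, z up. Ends alike: either way round will do. Grip it across the 47 mm.
- charged_mid (a point): Charged battery pack: same size and look as the spent one; at the start it is the pack in the steel charging tray. Origin at its centre, half-way up; x along its length, z up. Ends alike: either way round will do. Grip it across the 47 mm.
- bar_grip (a point): Loose hold-down bar on the car's pack: aluminium plate 156 x 30 x 5 mm (22 wide in the middle), each end an open fork (slot 18 wide, 26 mm deep); on its middle a black grip block 40 long x 14 wide x 24 mm high, to be gripped across the 14 mm; 45 g. Origin: centre of the block, 12 mm above the plate's top, 17 mm above its underside; x along the bar, z up. Ends alike.
- car_bay (a point): Battery bay of the fixed car (365 x 200 mm, on a purple stand). The point: centre of a seated pack, 12.5 mm above the bay's rubber pad (104 x 54 mm, long along x; top 46 mm above the table, 2 mm above the 96 mm wide chassis plate). x to the nose (white bumper), z up. Beside the pad it is clear; wheels, motor, servo (up to 90 mm above the table) are over 90 mm ahead and behind.
- bar_seat (a point): Where the grip block's centre (bar_grip) is when the bar is fitted: 29.5 mm straight above the bay's point, same axes. The two steel posts for the forks stand 66 mm ahead of and behind it along x, 5 mm thick, round-topped, tops 88 mm above the table (as high as this point, 12.5 mm above the fitted plate's top).
- tray_bay (a point): Pack's place in the fixed charging tray (steel, 150 x 150 mm, rims 12 mm high, 3 mm thick; a black charger 60 mm high stands from 73 to 185 mm on its +x side). The point: centre of a pack lying on the tray's rubber pad (104 x 54 mm, long along x, top 6 mm above the table, 3 mm above the tray's floor), 12.5 mm above the pad. z up.
- mat_mid (a point): Centre of the top face of the dark pit mat (fixed, 300 mm along its x, 220 mm along y, top 3 mm above the table). The wheel and the glue bottle stand on its +x end (all of both more than 60 mm from the centre along +x); the rest is free.
- wheel_mid (a point): A loose foam-tyred wheel lying flat on the mat, 56 mm across, 40 mm high; origin at its centre. To be left alone.
- glue_mid (a point): A loose white glue bottle standing on the mat, 30 mm across, 78 mm high with its nozzle; origin on its axis 30 mm above its foot. To be left alone.
Things that resemble listed ones, but are neither listed nor needed, are in the scene too. Of the things shaped like the part that bears bar_grip, the aluminium one is meant. Leave any orange look-alike of the part that bears spent_mid alone.

How it is judged:
By the outcome, as a careful person would: the job done as asked, in the order asked, and still so for the second after the job is handed in, with the robot touching nothing.
It also fails if it takes over 139 s, if anything falls off the work surface, if the arm or the gripper's body presses on something with over 40 N, if the wrist force passes 120 N, or if a joint passes its speed limit or range.

## Working session

There is one attempt and no reset: what is moved stays moved. The work goes in short steps, Python scripts to look and compute and a tool call to move; the robot and the scene stay as the last step left them, time stands still between calls to the robot, and variables do not carry over. Pictures are saved under pics/ and viewed, at most 16 in all, crops included, and the job is handed in when it is done.

Besides the shell and the picture viewer there is one more tool, called after ">>>" in YAML: its name, and indented under it one key for each argument. move_arm: Moves the arm, as the interface text tells. Its arguments: {"type":"object","properties":{"rows":{"type":"array","items":{"type":"array","items":{"type":"number","minimum":-1,"maximum":1}}},"force":{"type":"number"}},"required":["rows"]}

```bash
ls; mkdir -p pics
cat > h.py <<'E'
from workcell import *
import numpy as np, cv2
from scipy.spatial.transform import Rotation as R
def cam(p,st=None):
    if 'rvec' in p:
        Rc=cv2.Rodrigues(np.array(p['rvec'],float))[0]; t=np.array(p['tvec'],float).ravel()
        return Rc.T, -Rc.T@t
    st=st or get_state(); M=np.array(p['mount']); Rt=R.from_euler('xyz',st['tool_rot']).as_matrix()
    return Rt@M[:3,:3], Rt@M[:3,3]+np.array(st['tool_pos'])
def ray(p,uv,z,st=None):
    A,c=cam(p,st); K=np.array(p['mtx']); uv=np.atleast_2d(np.array(uv,float))
    xy=np.c_[(uv[:,0]-K[0,2])/K[0,0],(uv[:,1]-K[1,2])/K[1,1]]; s=xy.copy()
    for _ in range(20): s=xy/(1+p['k1']*(s**2).sum(1,keepdims=True))
    d=np.c_[s,np.ones(len(s))]@A.T
    return c+d*((z-c[2])/d[:,2])[:,None]
def proj(p,X,st=None):
    A,c=cam(p,st); K=np.array(p['mtx']); q=(np.atleast_2d(X)-c)@A; s=q[:,:2]/q[:,2:]
    s=s*(1+p['k1']*(s**2).sum(1,keepdims=True)); return np.c_[s[:,0]*K[0,0]+K[0,2],s[:,1]*K[1,1]+K[1,2]]
def w(p,c,st=None):
    A,o=cam(p,st); return A@np.array(c)+o
def save(p,n): cv2.imwrite('pics/'+n+'.png',p['color'][:,:,::-1])
E
python3 - <<'E'
from h import *
np.set_printoptions(precision=4,suppress=True)
print(get_state())
for n in ['scene','side','wrist']:
    p=read_camera(n); save(p,n+'0'); print(n,cam(p)[1])
    for q in ['spent_mid','bar_grip','wheel_mid','glue_mid']:
        for d in find_in(q,p):
            X=w(p,d['centre']); print(n,q,round(d['conf'],2),X,proj(p,X)[0].round())
E
```

```text
pics
{'t': 0.0, 'joint_positions': array([-0.043 ,  0.4684, -0.0116,  1.6036,  0.006 ,  1.0714, -0.0563]), 'joint_vel': array([ 0.0004, -0.0016,  0.0008, -0.    , -0.0009, -0.001 , -0.0007]), 'joint_torque': array([ -0.0003, -52.0573,  -0.0132, -24.3752,  -0.0567,   0.0173,
         0.0002]), 'tool_pos': array([ 0.6494, -0.0001,  0.2216]), 'tool_rot': array([-3.1398,  0.0001,  1.5708]), 'ft_force': array([ 0.2334, -0.4102, -0.2657]), 'wrist_torque': array([ 0.0565,  0.0164, -0.0446]), 'gripper_force': 0.0, 'width': 0.09193689660454346}
scene [1.0467 0.4854 0.7682]
scene spent_mid 0.92 [0.5476 0.1883 0.0269] [356. 332.]
scene spent_mid 0.61 [0.5019 0.3281 0.0706] [437. 337.]
scene bar_grip 0.69 [0.1954 0.3196 0.0023] [490. 265.]
scene bar_grip 0.6 [0.5102 0.334  0.0789] [439. 339.]
scene wheel_mid 0.97 [ 0.6639 -0.0742  0.0414] [215. 304.]
scene wheel_mid 0.18 [ 0.6188 -0.3109  0.0543] [155. 242.]
scene glue_mid 0.74 [0.6646 0.0214 0.0457] [250. 325.]
scene glue_mid 0.25 [0.5106 0.3345 0.0764] [439. 340.]
side [0.1239 0.7398 0.8358]
side spent_mid 0.88 [0.5309 0.186  0.0247] [252. 329.]
side spent_mid 0.57 [0.4804 0.3491 0.0707] [230. 392.]
side bar_grip 0.92 [0.1797 0.326  0.0059] [406. 461.]
side bar_grip 0.89 [0.481  0.3338 0.0768] [233. 382.]
side wheel_mid 0.75 [ 0.6444 -0.0754  0.042 ] [262. 229.]
side glue_mid 0.82 [0.6513 0.0241 0.0462] [238. 254.]
side glue_mid 0.55 [0.4749 0.3493 0.067 ] [233. 394.]
wrist [0.6513 0.0686 0.3851]
wrist spent_mid 0.58 [0.5415 0.1793 0.0233] [194.  31.]
wrist wheel_mid 0.62 [ 0.652  -0.0806  0.0436] [316. 307.]
wrist glue_mid 0.68 [0.6553 0.0204 0.0524] [319. 209.]
wrist glue_mid 0.53 [ 0.514  -0.2629  0.0077] [205. 430.]
```

View pics/scene0.png

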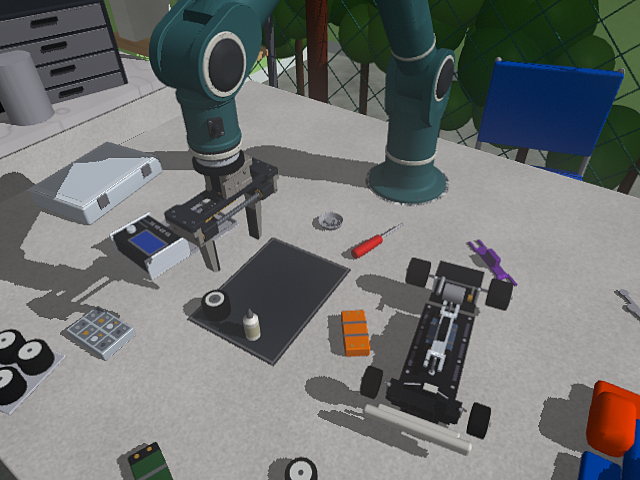

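View pics/side0.png

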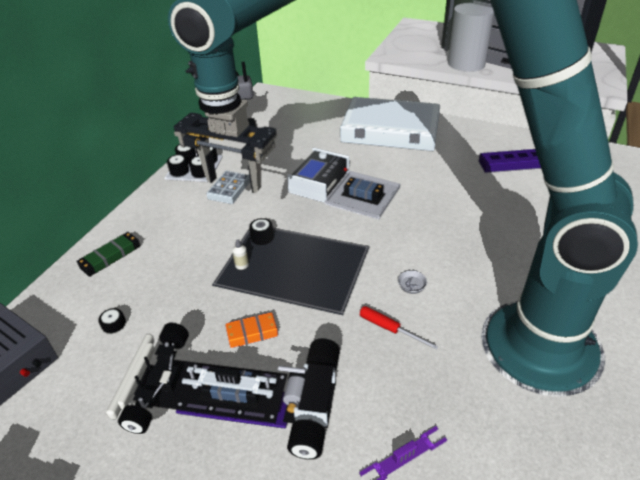

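The scene view shows the car with the silver bar at (439,339), an orange pack at (355,332) and a purple bar at (490,262). In the side view, the tray and its blue-grey pack are at (363,190), with the charger at (318,172). Candidates:
- **Bar:** aluminium in the car, side (233,382), or purple on the table, side (403,455). I choose the aluminium one.
- **Packs:** blue-grey in the car, side (230,394), and blue-grey in the tray, side (363,188). The orange one, side (252,329), and the green one, side (110,252), are not wanted.

Next I look from above with the wrist camera.

>>> move_arm:
  rows:
    - [-0.516, 0.828, 0.25, 0, 0, 0, 1]
    - [-0.516, 0.828, 0.25, 0, 0, 0, 1]
    - [-0.516, 0.828, 0.25, 0, 0, 0, 1]
    - [-0.516, 0.828, 0.25, 0, 0, 0, 1]

```text
t: 1.08
tool_pos: [0.5664, 0.1336, 0.263]
tool_rot: [3.142, 0.0, 1.57]
ft_force: [0.9, 1.3, 0.6]
width: 0.0918
gripper_force: 0.0
```

>>> move_arm:
  rows:
    - [-0.516, 0.828, 0.25, 0, 0, 0, 1]
    - [-0.516, 0.828, 0.25, 0, 0, 0, 1]
    - [-0.516, 0.828, 0.25, 0, 0, 0, 1]
    - [-0.516, 0.828, 0.25, 0, 0, 0, 1]
    - [0, 0, 0, 0, 0, 0, 1]

```text
t: 1.5
tool_pos: [0.4804, 0.2737, 0.3052]
tool_rot: [3.14, -0.006, 1.583]
ft_force: [-0.6, 1.2, 0.4]
width: 0.0919
gripper_force: 0.0
```

Run:
```python
from h import *
np.set_printoptions(precision=4,suppress=True)
st=get_state();print(st['t'],st['tool_pos'],st['tool_rot'])
p=read_camera('wrist'); cv2.imwrite('pics/w1.png',p['color'][:,:,::-1]); A,c=cam(p,st); print(A,c)
for q in ['spent_mid','bar_grip']:
    for d in find_in(q,p):
        X=w(p,d['centre'],st); print(q,round(d['conf'],2),X,proj(p,X,st)[0].round())
for q,z in [('bar_grip',.0),('spent_mid',0)]:
    for d in trace(q,p):
        m=d['region'];ys,xs=np.nonzero(m);print(q,round(d['conf'],2),m.sum(),xs.mean(),ys.mean(),cv2.minAreaRect(np.c_[xs,ys].astype(np.float32)))
```

```text
1.5 [0.4804 0.2737 0.3052] [ 3.1401 -0.0059  1.5831]
[[ 0.9999  0.0119  0.0052]
 [ 0.0128 -0.9715 -0.2365]
 [ 0.0022  0.2365 -0.9716]] [0.4807 0.3414 0.4681]
spent_mid 0.75 [0.4935 0.3314 0.0755] [326. 167.]
spent_mid 0.74 [0.5374 0.1914 0.0238] [357. 278.]
bar_grip 0.59 [0.1942 0.3171 0.0046] [ 89. 175.]
bar_grip 0.57 [0.4946 0.3365 0.0759] [327. 163.]
bar_grip 0.72 2436 83.9039408866995 172.44581280788177 ((84.32950592041016, 171.77542114257812), (29.880746841430664, 117.01268005371094), 31.75948143005371)
spent_mid 0.87 2052 325.58040935672517 167.90594541910332 ((324.17999267578125, 166.74000549316406), (45.694637298583984, 90.49639129638672), 76.32869720458984)
spent_mid 0.86 2855 358.81716287215414 282.5863397548161 ((358.5556640625, 282.93267822265625), (40.04092788696289, 74.78543853759766), 53.61564636230469)
spent_mid 0.18 2879 326.41507467870787 164.46022924626607 ((326.42535400390625, 164.11627197265625), (30.251962661743164, 147.51162719726562), 77.69197845458984)
```

View pics/w1.png

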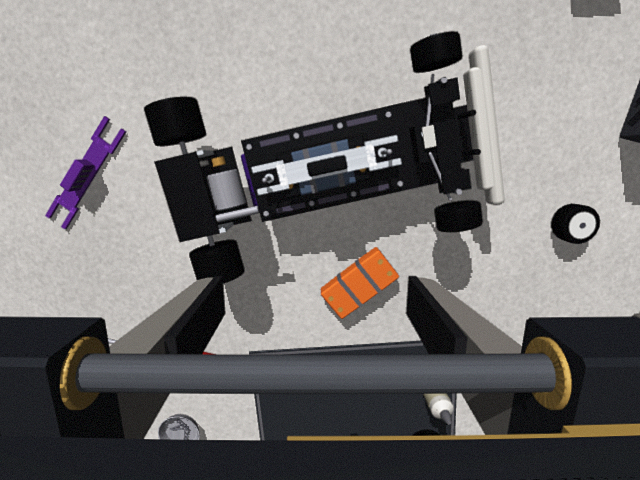

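The wrist view shows the aluminium bar at (327,165) with its posts near (268,178) and (384,152). The purple decoy is at (85,172) and the orange pack at (360,283). I check it in a close crop.

Run:
```python
from h import *
im=cv2.imread('pics/w1.png')[120:210,240:420]
cv2.imwrite('pics/w1c.png',cv2.resize(im,None,fx=4.4,fy=4.4,interpolation=cv2.INTER_CUBIC))
```

```text
(no output)
```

View pics/w1c.png

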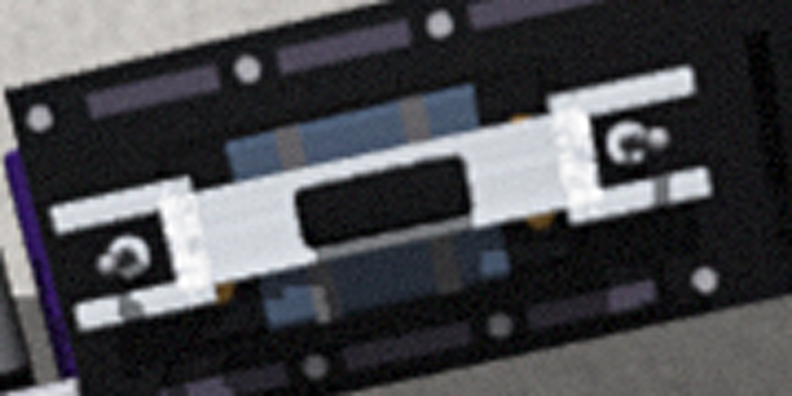

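The crop confirms the aluminium bar, with the black block centred at about (385,203). The post tops are at crop (105,262) and (657,138), with a blue-grey pack underneath.

Run:
```python
from h import *
np.set_printoptions(precision=4,suppress=True)
st=get_state();st['tool_pos']=np.array([0.4804,0.2737,0.3052])
p=read_camera('wrist'); print(get_state()['tool_pos'])
st=get_state()
f=lambda l:np.array(l)/4.4+[240,120]
P=ray(p,f([[105,262],[657,138]]),.088,st);d=P[1]-P[0];print('posts',P,np.linalg.norm(d),np.arctan2(d[1],d[0]),P.mean(0))
E=ray(p,f([[52,218],[80,315],[693,80],[711,183]]),.0745,st);a=E[:2].mean(0);b=E[2:].mean(0);d=b-a
print('bar',np.linalg.norm(d),np.arctan2(d[1],d[0]),(a+b)/2)
B=ray(p,f([[298,190],[465,157],[470,215],[312,250]]),.1,st);print(B,B.mean(0))
# predicted
yaw=.213;u=np.array([np.cos(yaw),np.sin(yaw),0]);v=np.array([-u[1],u[0],0])
c0=P.mean(0)
for s in (1,-1):
  for t in (1,-1): 
    print(s,t,(proj(p,c0+[0,0,.012]+s*.02*u+t*.007*v,st)[0]-[240,120])*4.4)
```

```text
[0.4857 0.2632 0.3021]
posts [[0.4347 0.3078 0.088 ]
 [0.5623 0.3356 0.088 ]] 0.13057851191402683 0.21485166471884173 [0.4985 0.3217 0.088 ]
bar 0.15548658183049988 0.20321124946141306 [0.4995 0.3215 0.0745]
[[0.4801 0.3243 0.1   ]
 [0.5173 0.3314 0.1   ]
 [0.5186 0.3187 0.1   ]
 [0.4831 0.3111 0.1   ]] [0.4998 0.3214 0.1   ]
1 1 [461.8381 150.7216]
1 -1 [474.0318 213.4235]
-1 1 [286.2583 189.981 ]
-1 -1 [299.926  252.0127]
```

```bash
cat >> h.py <<'E'
def shot(n,X=None,half=60,st=None):
    st=get_state(); p=read_camera('wrist'); save(p,n); return p,st
def crop(p,n,x0,y0,x1,y1,k): cv2.imwrite('pics/'+n+'.png',cv2.resize(np.ascontiguousarray(p['color'][y0:y1,x0:x1,::-1]),None,fx=k,fy=k,interpolation=cv2.INTER_CUBIC))
E
python3 - <<'E'
from h import *
np.set_printoptions(precision=4,suppress=True)
p,st=shot('w2'); print(st['tool_pos'],st['tool_rot'],st['joint_vel'])
old=cv2.imread('pics/w1.png',0); new=cv2.imread('pics/w2.png',0)
f=lambda l:np.array(l)/4.4+[240,120]
pts=f([[105,262],[657,138],[52,218],[80,315],[693,80],[711,183],[298,190],[465,157],[470,215],[312,250]]).astype(np.float32)
q,ok,_=cv2.calcOpticalFlowPyrLK(old,new,pts[:,None],None,winSize=(15,15),maxLevel=3);q=q[:,0];print((q-pts),ok.ravel())
P=ray(p,q[:2],.088,st);d=P[1]-P[0];print('posts',P,np.linalg.norm(d),np.arctan2(d[1],d[0]),P.mean(0))
E=ray(p,q[2:6],.0745,st);a=E[:2].mean(0);b=E[2:].mean(0);d=b-a
print('bar',np.linalg.norm(d),np.arctan2(d[1],d[0]),(a+b)/2)
print(ray(p,q[6:],.1,st).mean(0))
st1=dict(st,tool_pos=np.array([0.4804,0.2737,0.3052]),tool_rot=[3.1401,-0.0059,1.5831])
P=ray(p,pts[:2],.088,st1);d=P[1]-P[0];print('old',np.arctan2(d[1],d[0]),P.mean(0),ray(p,pts[6:],.1,st1).mean(0))
for d in find_in('bar_grip',p)+find_in('spent_mid',p):
    X=w(p,d['centre'],st); print(round(d['conf'],2),X,proj(p,X,st)[0].round())
E
```

```text
[0.4857 0.2632 0.3021] [-3.1411  0.001   1.5679] [ 0.0048  0.0017 -0.002  -0.0002 -0.0023  0.0005 -0.0031]
[[ -5.9261 -10.2421]
 [ -4.3298 -12.9224]
 [ -6.1236 -10.6871]
 [ -5.8502 -10.1654]
 [ -4.4769 -13.5517]
 [ -3.9999 -12.9865]
 [ -5.9694 -11.8774]
 [ -5.42   -12.6096]
 [ -5.259  -12.0824]
 [ -5.5419 -11.3166]] [1 1 1 1 1 1 1 1 1 1]
posts [[0.429  0.3181 0.088 ]
 [0.5574 0.3482 0.088 ]] 0.13184217014861527 0.23010218878233388 [0.4932 0.3332 0.088 ]
bar 0.15679464556187642 0.21732699040413594 [0.494  0.3336 0.0745]
[0.4943 0.3329 0.1   ]
old 0.22996024134580081 [0.4929 0.3338 0.088 ] [0.4941 0.3334 0.1   ]
0.76 [0.4965 0.3346 0.0738] [324. 153.]
0.57 [0.1936 0.3179 0.0062] [ 81. 168.]
0.75 [0.4876 0.329  0.0753] [315. 158.]
0.75 [0.5379 0.1893 0.0267] [355. 271.]
```

>>> move_arm:
  rows:
    - [0.018, 0.159, -0.232, 0, 0, -0.078, 1]
    - [0.018, 0.159, -0.232, 0, 0, -0.078, 1]
    - [0.018, 0.159, -0.232, 0, 0, -0.078, 1]
    - [0.018, 0.159, -0.232, 0, 0, -0.078, 1]
    - [0.018, 0.159, -0.232, 0, 0, -0.078, 1]

```text
t: 2.37
tool_pos: [0.4889, 0.2963, 0.2555]
tool_rot: [3.142, 0.0, 0.951]
ft_force: [0.9, 1.1, 0.6]
width: 0.092
gripper_force: 0.0
```

>>> move_arm:
  rows:
    - [0.018, 0.159, -0.232, 0, 0, -0.078, 1]
    - [0.018, 0.159, -0.232, 0, 0, -0.078, 1]
    - [0.018, 0.159, -0.232, 0, 0, -0.078, 1]
    - [0.018, 0.159, -0.232, 0, 0, -0.078, 1]
    - [0.018, 0.159, -0.232, 0, 0, -0.078, 1]

```text
t: 2.78
tool_pos: [0.4925, 0.3282, 0.2091]
tool_rot: [3.141, 0.0, 0.338]
ft_force: [-0.1, 0.0, -0.0]
width: 0.092
gripper_force: 0.0
```

>>> move_arm:
  rows:
    - [0.018, 0.159, -0.232, 0, 0, -0.078, 1]
    - [0, 0, 0, 0, 0, 0, 1]
    - [0, 0, 0, 0, 0, 0, 1]

```text
t: 3.03
tool_pos: [0.4927, 0.3345, 0.1999]
tool_rot: [3.141, 0.001, 0.226]
ft_force: [0.1, 0.7, 0.1]
width: 0.0918
gripper_force: 0.0
```

Run:
```python
from h import *
np.set_printoptions(precision=4,suppress=True)
for n,c in [('scene',[(272,238),(350,270),(272,363),(189,320)]),('side',[(253,228),(368,247),(350,310),(214,283)])]:
    p=read_camera(n); C=ray(p,c,.003); print(n,C[:,:2],C.mean(0)[:2],np.linalg.norm(np.diff(C,axis=0),axis=1))
T=ray(p,[(349,177),(400,182),(385,214),(328,205)],.012);print('tray',T[:,:2],T.mean(0),np.linalg.norm(np.diff(T,axis=0),axis=1))
for d in find_in('charged_mid',p): X=w(p,d['centre']);print('pack',d['conf'],X,proj(p,X)[0])
p,st=shot('w3');print(st['tool_pos'],st['tool_rot'],st['joint_positions'],st['joint_vel'])
```

```text
scene [[ 0.4111 -0.1458]
 [ 0.3932  0.0712]
 [ 0.6847  0.0894]
 [ 0.7052 -0.1171]] [ 0.5486 -0.0256] [0.2178 0.292  0.2076]
side [[ 0.6911 -0.1098]
 [ 0.4062 -0.1432]
 [ 0.3775  0.0535]
 [ 0.6824  0.0869]] [ 0.5393 -0.0282] [0.2868 0.1988 0.3067]
tray [[ 0.5433 -0.3828]
 [ 0.408  -0.4081]
 [ 0.4037 -0.2637]
 [ 0.5495 -0.2482]] [ 0.4761 -0.3257  0.012 ] [0.1376 0.1445 0.1466]
pack 0.57 [ 0.4821 -0.3194  0.0323] [362.7104 188.397 ]
[0.4933 0.3344 0.2012] [-3.1414 -0.0008  0.2244] [-0.6888  0.3975  0.0472  1.7643 -0.0219  0.9795 -1.9795] [ 0.0011 -0.0041  0.0008  0.0006 -0.0024 -0.0005 -0.0096]
```

View pics/w3.png

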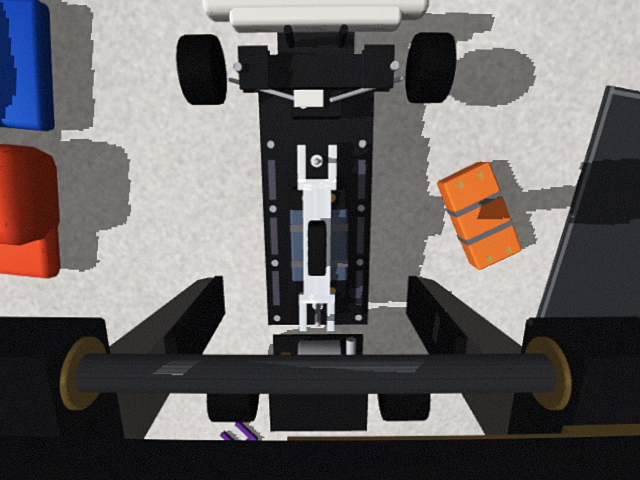

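Run:
```python
from h import *
np.set_printoptions(precision=4,suppress=True)
st=get_state();p=read_camera('wrist')
X=np.array([*st['tool_pos'][:2],.1]);print(st['tool_pos'],proj(p,X,st))
B=ray(p,[[308.5,221],[326.5,221],[326.5,275],[308.5,275]],.1,st);print('block',B,B.mean(0))
F=ray(p,[[297.5,146],[335.5,146],[299.5,331],[334,331]],.0755,st);print('bar',F,F.mean(0),F[:2].mean(0)-F[2:].mean(0), np.arctan2(*(F[:2].mean(0)-F[2:].mean(0))[[1,0]]))
P=ray(p,[[316.5,160],[318,310]],.088,st);print('posts',P,P.mean(0),np.arctan2(*(P[0]-P[1])[[1,0]]),np.linalg.norm(P[0]-P[1]))
```

```text
[0.4933 0.3344 0.2012] [[315.8926 250.4384]]
block [[0.514  0.3448 0.1   ]
 [0.517  0.3318 0.1   ]
 [0.4762 0.3222 0.1   ]
 [0.4731 0.3356 0.1   ]] [0.4951 0.3336 0.1   ]
bar [[0.5649 0.3653 0.0755]
 [0.5714 0.3368 0.0755]
 [0.413  0.3307 0.0755]
 [0.4197 0.3014 0.0755]] [0.4923 0.3335 0.0755] [0.1518 0.035  0.    ] 0.2266022238401365
posts [[0.558  0.3488 0.088 ]
 [0.4413 0.3208 0.088 ]] [0.4997 0.3348 0.088 ] 0.23546970283517904 0.11998443516987745
```

>>> move_arm:
  rows:
    - [0, -0.02, -0.75, 0, 0, 0, 0.2]
    - [0, 0, -0.75, 0, 0, 0, 0.2]
    - [0, 0, -0.75, 0, 0, 0, 0.2]
    - [0, 0, -0.55, 0, 0, 0, 0.2]
    - [0, 0, 0, 0, 0, 0, 0.2]
  force: 15

```text
t: 3.7
tool_pos: [0.4903, 0.3319, 0.0845]
tool_rot: [3.138, 0.007, 0.223]
ft_force: [-1.3, 0.2, -0.2]
width: 0.0606
gripper_force: 0.0
```

>>> move_arm:
  rows:
    - [0, 0, 0, 0, 0, 0, 0.2]
    - [0, 0, 0, 0, 0, 0, -1]
    - [0, 0, 0, 0, 0, 0, -1]
    - [0, 0, 0, 0, 0, 0, -1]
    - [0, 0, 0, 0, 0, 0, -1]

```text
t: 4.12
tool_pos: [0.4935, 0.3346, 0.0899]
tool_rot: [-3.141, -0.002, 0.223]
ft_force: [-0.7, -0.1, 0.3]
width: 0.0306
gripper_force: 0.0
```

>>> move_arm:
  rows:
    - [0, 0, 0, 0, 0, 0, -1]
    - [0, 0, 0, 0, 0, 0, -1]
    - [0, 0, 0, 0, 0, 0, -1]
    - [0, 0, 0, 0, 0, 0, -1]

```text
t: 4.45
tool_pos: [0.493, 0.3341, 0.0889]
tool_rot: [-3.141, -0.0, 0.223]
ft_force: [-0.1, -0.2, 4.2]
width: 0.0139
gripper_force: 15.0
```

>>> move_arm:
  rows:
    - [0, 0, 0.4, 0, 0, 0, -1]
    - [0, 0, 0.5, 0, 0, 0, -1]
    - [0, 0, 0.7, 0, 0, 0, -1]
    - [0, 0, 0.7, 0, 0, 0, -1]
    - [0, 0, 0.7, 0, 0, 0, -1]

```text
t: 4.87
tool_pos: [0.4924, 0.3338, 0.2094]
tool_rot: [3.141, 0.001, 0.223]
ft_force: [0.5, 1.0, -0.3]
width: 0.014
gripper_force: 15.0
```

>>> move_arm:
  rows:
    - [-0.05, -0.5, 0, 0, 0, -0.017, -1]
    - [-0.05, -0.85, 0, 0, 0, -0.017, -1]
    - [-0.05, -0.9, 0, 0, 0, -0.017, -1]
    - [-0.05, -0.9, 0, 0, 0, -0.017, -1]
    - [-0.05, -0.9, 0, 0, 0, -0.017, -1]

```text
t: 5.28
tool_pos: [0.4823, 0.1705, 0.2084]
tool_rot: [3.142, 0.0, 0.089]
ft_force: [1.2, -0.7, -0.9]
width: 0.0136
gripper_force: 15.0
```

>>> move_arm:
  rows:
    - [-0.05, -0.9, 0, 0, 0, 0, -1]
    - [-0.05, -0.9, 0, 0, 0, 0, -1]
    - [-0.05, -0.9, 0, 0, 0, 0, -1]
    - [-0.05, -0.6, 0, 0, 0, 0, -1]
    - [0, -0.2, 0, 0, 0, 0, -1]

```text
t: 5.7
tool_pos: [0.4741, 0.0277, 0.2086]
tool_rot: [3.14, 0.0, 0.083]
ft_force: [-0.9, 0.4, -1.1]
width: 0.0138
gripper_force: 15.0
```

Run:
```python
from h import *
st=get_state();print(st['tool_pos'],st['width'],st['ft_force'])
p=read_camera('side'); crop(p,'s1',130,150,530,450,2)
```

```text
[0.47414048 0.0277094  0.20856943] 0.013768365932306674 [-0.94262232  0.42850113 -1.05500211]
```

View pics/s1.png

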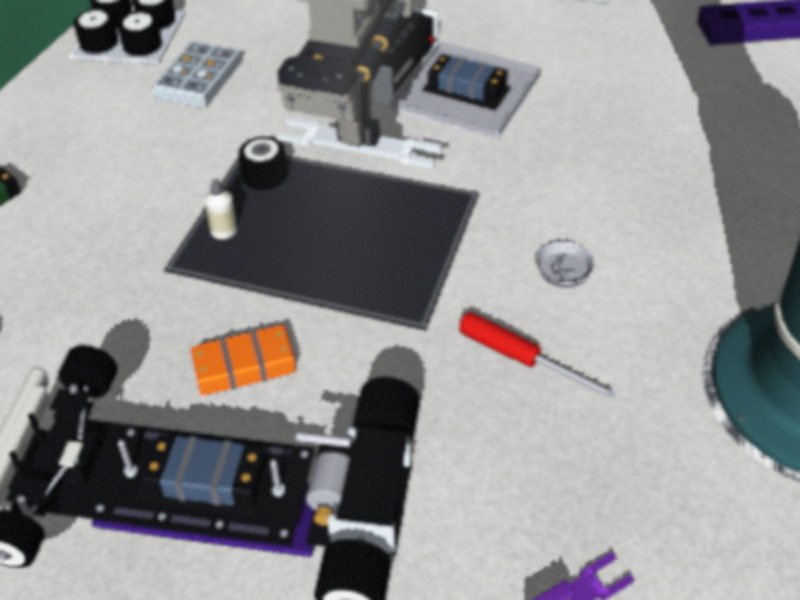

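The side crop shows the bar held level and the spent pack free in the car at (205,470). The mat's free part is clear, and the tray pack is at (468,77). I lower the bar onto the mat.

>>> move_arm:
  rows:
    - [0, 0, -0.8, 0, 0, 0, -1]
    - [0, 0, -0.9, 0, 0, 0, -1]
    - [0, 0, -0.9, 0, 0, 0, -1]
    - [0, 0, -0.8, 0, 0, 0, -1]
    - [0, 0, -0.6, 0, 0, 0, -1]

```text
t: 6.17
tool_pos: [0.4737, 0.0339, 0.046]
tool_rot: [-3.141, 0.002, 0.092]
ft_force: [0.2, 0.4, -0.4]
width: 0.0138
gripper_force: 15.0
```

>>> move_arm:
  rows:
    - [0, 0, -0.4, 0, 0, 0, -1]
    - [0, 0, -0.1, 0, 0, 0, -1]
    - [0, 0, 0, 0, 0, 0, -1]
    - [0, 0, 0, 0, 0, 0, -1]

```text
t: 6.5
tool_pos: [0.4754, 0.033, 0.0289]
tool_rot: [-3.141, -0.001, 0.09]
ft_force: [0.4, 0.5, -0.0]
width: 0.0141
gripper_force: 15.0
```

>>> move_arm:
  rows:
    - [0, 0, -0.1, 0, 0, 0, -1]
    - [0, 0, -0.06, 0, 0, 0, -1]
    - [0, 0, 0, 0, 0, 0, -1]
    - [0, 0, 0, 0, 0, 0, -1]

```text
t: 6.83
tool_pos: [0.4751, 0.0322, 0.0226]
tool_rot: [-3.141, -0.001, 0.09]
ft_force: [-0.4, -0.3, 0.7]
width: 0.0141
gripper_force: 15.0
```

>>> move_arm:
  rows:
    - [0, 0, -0.04, 0, 0, 0, -1]
    - [0, 0, 0, 0, 0, 0, -1]
    - [0, 0, 0, 0, 0, 0, -0.4]
    - [0, 0, 0, 0, 0, 0, -0.4]
    - [0, 0, 0, 0, 0, 0, -0.4]

```text
t: 7.25
tool_pos: [0.4747, 0.032, 0.0205]
tool_rot: [3.142, 0.0, 0.089]
ft_force: [0.2, 0.6, -1.1]
width: 0.0277
gripper_force: 0.0
```

>>> move_arm:
  rows:
    - [0, 0, 0.4, 0, 0, 0, -0.4]
    - [0, 0, 0.9, 0, 0, 0, 0]
    - [0, 0, 1, 0, 0, 0, 1]
    - [0, 0, 1, 0, 0, 0, 1]
    - [0, 0, 1, 0, 0, 0, 1]

```text
t: 7.67
tool_pos: [0.4742, 0.0318, 0.1942]
tool_rot: [3.141, 0.001, 0.089]
ft_force: [0.9, -0.0, -0.6]
width: 0.0522
gripper_force: 0.0
```

>>> move_arm:
  rows:
    - [0.05, 0.9, 0, 0, 0, 0.017, 1]
    - [0.05, 1, 0, 0, 0, 0.017, 1]
    - [0.05, 1, 0, 0, 0, 0.017, 1]
    - [0.05, 1, 0, 0, 0, 0.017, 1]
    - [0.05, 1, 0, 0, 0, 0.017, 1]

```text
t: 8.08
tool_pos: [0.4845, 0.2298, 0.1928]
tool_rot: [-3.141, -0.0, 0.224]
ft_force: [1.2, -0.1, 0.1]
width: 0.0856
gripper_force: 0.0
```

>>> move_arm:
  rows:
    - [0.05, 1, 0, 0, 0, 0, 1]
    - [0.05, 1, 0, 0, 0, 0, 1]
    - [0.05, 0.63, 0, 0, 0, 0, 1]
    - [0, 0, 0, 0, 0, 0, 1]
    - [0, 0, 0, 0, 0, 0, 1]

```text
t: 8.5
tool_pos: [0.49, 0.3345, 0.1918]
tool_rot: [3.141, 0.001, 0.226]
ft_force: [-0.3, -0.5, 0.5]
width: 0.0917
gripper_force: 0.0
```

>>> move_arm:
  rows:
    - [0, 0, 0, 0, 0, 0, 1]
    - [0, 0, 0, 0, 0, 0, 1]

```text
t: 8.67
tool_pos: [0.4912, 0.3313, 0.1924]
tool_rot: [3.141, 0.0, 0.221]
ft_force: [-0.4, -0.9, -0.2]
width: 0.0918
gripper_force: 0.0
```

Run:
```python
from h import *
np.set_printoptions(precision=4,suppress=True)
p,st=shot('w4');print(st['tool_pos'],st['tool_rot'])
for d in trace('spent_mid',p):
    ys,xs=np.nonzero(d['region']);print(d['conf'],xs.mean(),ys.mean(),cv2.minAreaRect(np.c_[xs,ys].astype(np.float32)))
X=np.array([*st['tool_pos'][:2],.071]);print(proj(p,X,st))
crop(p,'w4c',220,110,420,350,2.5)
```

```text
[0.4912 0.3313 0.1924] [3.1405 0.0005 0.2206]
0.66 480.7060925799864 211.98315180394826 ((481.0086364746094, 212.3534698486328), (103.07556915283203, 61.71403503417969), 66.80140686035156)
0.58 315.9059791391215 239.76979579844277 ((314.9999694824219, 240.49996948242188), (116.99998474121094, 59.99999237060547), 90.0)
[[315.6569 243.8883]]
```

View pics/w4c.png

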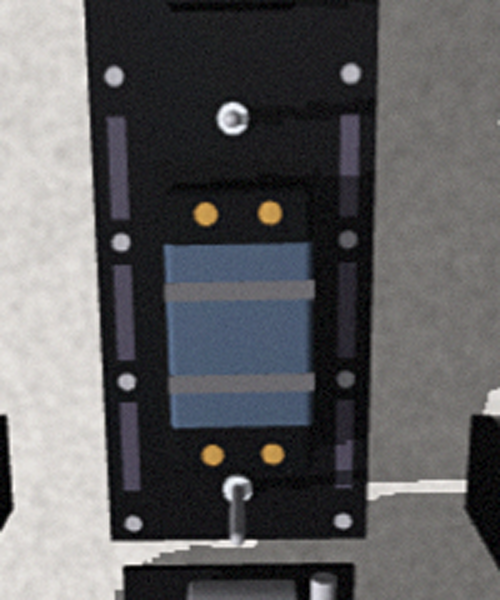

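Run:
```python
from h import *
np.set_printoptions(precision=4,suppress=True)
st=get_state();p=read_camera('wrist');print(st['tool_pos'])
f=lambda l:np.array(l)/2.5+[220,110]
def line(n,l,z):
    P=ray(p,f(l),z,st);d=P[0]-P[1];print(n,P.mean(0),np.linalg.norm(d),np.arctan2(d[1],d[0]))
line('post tops',[[231,120],[237.5,538]],.088); line('bases',[[233,117],[237.5,488]],.046)
G=ray(p,f([[206,213],[270,213],[212.5,455],[273.5,454]]),.071,st);d=G[:2].mean(0)-G[2:].mean(0)
print('pack',G.mean(0),np.arctan2(d[1],d[0]),np.linalg.norm(d))
```

```text
[0.4913 0.3316 0.1927]
post tops [0.493  0.3336 0.088 ] 0.13092225852541367 0.2352157743202226
bases [0.493  0.3334 0.046 ] 0.13239724297889965 0.2322446246871861
pack [0.4903 0.331  0.071 ] 0.2418526177786026 0.08041222796734772
```

>>> move_arm:
  rows:
    - [0, 0, -0.8, 0, 0, 0.006, 1]
    - [0, 0, -0.8, 0, 0, 0, 1]
    - [0, 0, -0.8, 0, 0, 0, 1]
    - [0, 0, -0.6, 0, 0, 0, 1]
    - [0, 0, -0.3, 0, 0, 0, 1]
  force: 25

```text
t: 9.23
tool_pos: [0.4894, 0.3314, 0.0576]
tool_rot: [3.14, 0.004, 0.231]
ft_force: [0.4, -0.1, 0.4]
width: 0.092
gripper_force: 0.0
```

>>> move_arm:
  rows:
    - [0, 0, 0, 0, 0, 0, 1]
    - [0, 0, 0, 0, 0, 0, 1]
    - [0, 0, 0, 0, 0, 0, -1]
    - [0, 0, 0, 0, 0, 0, -1]
    - [0, 0, 0, 0, 0, 0, -1]

```text
t: 9.65
tool_pos: [0.4917, 0.3339, 0.0622]
tool_rot: [-3.14, -0.003, 0.232]
ft_force: [0.1, -0.1, 0.3]
width: 0.074
gripper_force: 0.0
```

>>> move_arm:
  rows:
    - [0, 0, 0, 0, 0, 0, -1]
    - [0, 0, 0, 0, 0, 0, -1]
    - [0, 0, 0, 0, 0, 0, -1]
    - [0, 0, 0, 0, 0, 0, -1]
    - [0, 0, 0, 0, 0, 0, -1]

```text
t: 10.07
tool_pos: [0.491, 0.3328, 0.0607]
tool_rot: [3.141, 0.0, 0.232]
ft_force: [0.3, -2.5, 2.3]
width: 0.0467
gripper_force: 25.0
```

>>> move_arm:
  rows:
    - [0, 0, 0.3, 0, 0, 0, -1]
    - [0, 0, 0.5, 0, 0, 0, -1]
    - [0, 0, 0.8, 0, 0, 0, -1]
    - [0, 0, 0.9, 0, 0, 0, -1]
    - [0, 0, 0.9, 0, 0, 0, -1]

```text
t: 10.48
tool_pos: [0.49, 0.3331, 0.1979]
tool_rot: [3.141, 0.001, 0.233]
ft_force: [0.4, 0.0, -1.7]
width: 0.0468
gripper_force: 25.0
```

>>> move_arm:
  rows:
    - [0, -0.5, 0, 0, 0, -0.018, -1]
    - [0, -0.85, 0, 0, 0, -0.018, -1]
    - [0, -0.9, 0, 0, 0, -0.018, -1]
    - [0, -0.9, 0, 0, 0, -0.018, -1]
    - [0, -0.9, 0, 0, 0, -0.018, -1]

```text
t: 10.9
tool_pos: [0.4902, 0.17, 0.197]
tool_rot: [-3.141, -0.0, 0.09]
ft_force: [0.4, -0.2, -2.0]
width: 0.0468
gripper_force: 25.0
```

>>> move_arm:
  rows:
    - [0, -0.9, 0, 0, 0, 0, -1]
    - [0, -0.9, 0, 0, 0, 0, -1]
    - [0, -0.9, 0, 0, 0, 0, -1]
    - [0, -0.9, 0, 0, 0, 0, -1]
    - [0, -0.9, 0, 0, 0, 0, -1]

```text
t: 11.32
tool_pos: [0.4904, -0.0101, 0.1972]
tool_rot: [-3.141, -0.001, 0.091]
ft_force: [0.2, -0.4, -2.0]
width: 0.0466
gripper_force: 25.0
```

>>> move_arm:
  rows:
    - [-0.05, -0.9, 0, 0, 0, 0, -1]
    - [0, -0.7, 0, 0, 0, 0, -1]
    - [0, -0.1, 0, 0, 0, 0, -1]
    - [0, 0, 0, 0, 0, 0, -1]
    - [0, 0, 0, 0, 0, 0, -1]

```text
t: 11.73
tool_pos: [0.4888, -0.0758, 0.1967]
tool_rot: [-3.141, -0.0, 0.091]
ft_force: [1.1, 0.5, -1.6]
width: 0.0466
gripper_force: 25.0
```

>>> move_arm:
  rows:
    - [0, 0, -0.7, 0, 0, 0, -1]
    - [0, 0, -0.8, 0, 0, 0, -1]
    - [0, 0, -0.8, 0, 0, 0, -1]
    - [0, 0, -0.7, 0, 0, 0, -1]
    - [0, 0, -0.5, 0, 0, 0, -1]

```text
t: 12.15
tool_pos: [0.4878, -0.0739, 0.0542]
tool_rot: [-3.14, 0.003, 0.095]
ft_force: [0.4, 0.1, -0.8]
width: 0.0469
gripper_force: 25.0
```

>>> move_arm:
  rows:
    - [0, 0, -0.3, 0, 0, 0, -1]
    - [0, 0, 0, 0, 0, 0, -1]
    - [0, 0, 0, 0, 0, 0, -1]
    - [0, 0, 0, 0, 0, 0, -1]

```text
t: 12.48
tool_pos: [0.4897, -0.0757, 0.0453]
tool_rot: [-3.141, -0.001, 0.093]
ft_force: [-0.6, 0.6, -0.8]
width: 0.0468
gripper_force: 25.0
```

>>> move_arm:
  rows:
    - [0, 0, -0.3, 0, 0, 0, -1]
    - [0, 0, -0.2, 0, 0, 0, -1]
    - [0, 0, -0.1, 0, 0, 0, -1]
    - [0, 0, 0, 0, 0, 0, -1]
    - [0, 0, 0, 0, 0, 0, -1]

```text
t: 12.9
tool_pos: [0.489, -0.0767, 0.0208]
tool_rot: [-3.142, -0.0, 0.091]
ft_force: [-0.0, 0.3, -2.4]
width: 0.0463
gripper_force: 25.0
```

>>> move_arm:
  rows:
    - [0, 0, -0.04, 0, 0, 0, -1]
    - [0, 0, 0, 0, 0, 0, -1]
    - [0, 0, 0, 0, 0, 0, -1]

```text
t: 13.15
tool_pos: [0.489, -0.0767, 0.0191]
tool_rot: [3.142, -0.0, 0.091]
ft_force: [-0.3, 0.3, -1.7]
width: 0.0468
gripper_force: 25.0
```

>>> move_arm:
  rows:
    - [0, 0, -0.03, 0, 0, 0, -1]
    - [0, 0, -0.02, 0, 0, 0, -1]
    - [0, 0, 0, 0, 0, 0, -1]
    - [0, 0, 0, 0, 0, 0, -1]

```text
t: 13.48
tool_pos: [0.4891, -0.0768, 0.0177]
tool_rot: [-3.141, -0.0, 0.091]
ft_force: [-2.5, 0.1, 6.6]
width: 0.0468
gripper_force: 25.0
```

>>> move_arm:
  rows:
    - [0, 0, 0, 0, 0, 0, 0.3]
    - [0, 0, 0, 0, 0, 0, 0.6]
    - [0, 0, 0, 0, 0, 0, 1]
    - [0, 0, 0, 0, 0, 0, 1]
    - [0, 0, 0.2, 0, 0, 0, 1]

```text
t: 13.9
tool_pos: [0.4878, -0.0766, 0.0241]
tool_rot: [-3.141, 0.003, 0.091]
ft_force: [-0.9, -0.2, 0.3]
width: 0.0783
gripper_force: 0.0
```

>>> move_arm:
  rows:
    - [0, 0, 0.8, 0, 0, 0, 1]
    - [0, 0, 0.9, 0, 0, 0, 1]
    - [0, 0, 1, 0, 0, 0, 1]
    - [0, 0, 1, 0, 0, 0, 1]
    - [0, 0, 0.9, 0, 0, 0, 1]

```text
t: 14.32
tool_pos: [0.4886, -0.077, 0.2118]
tool_rot: [3.141, -0.001, 0.091]
ft_force: [-0.3, 1.1, 0.7]
width: 0.092
gripper_force: 0.0
```

>>> move_arm:
  rows:
    - [0, -0.9, 0, 0, 0, 0, 1]
    - [0, -1, 0, 0, 0, 0, 1]
    - [-0.05, -1, 0, 0, 0, 0, 1]
    - [-0.05, -1, 0, 0, 0, 0, 1]
    - [-0.05, -1, 0, 0, 0, 0, 1]

```text
t: 14.73
tool_pos: [0.4824, -0.2744, 0.2098]
tool_rot: [3.141, -0.001, 0.092]
ft_force: [1.0, 0.4, 0.7]
width: 0.0919
gripper_force: 0.0
```

>>> move_arm:
  rows:
    - [-0.05, -0.9, 0, 0, 0, 0, 1]
    - [-0.05, -0.4, 0, 0, 0, 0, 1]
    - [0, 0, 0, 0, 0, 0, 1]
    - [0, 0, 0, 0, 0, 0, 1]
    - [0, 0, 0, 0, 0, 0, 1]

```text
t: 15.15
tool_pos: [0.479, -0.3233, 0.2089]
tool_rot: [-3.14, 0.0, 0.092]
ft_force: [0.6, 1.1, 0.6]
width: 0.0915
gripper_force: 0.0
```

Run:
```python
from h import *
np.set_printoptions(precision=4,suppress=True)
p,st=shot('w5');print(st['tool_pos'],st['tool_rot'],proj(p,[*st['tool_pos'][:2],.031],st))
for d in find_in('charged_mid',p):
    X=w(p,d['centre'],st); print(d['conf'],X)
```

```text
[ 0.479  -0.3233  0.2089] [-3.1405  0.0001  0.0923] [[316.1545 229.857 ]]
0.83 [ 0.4932 -0.3384  0.0291]
```

View pics/w5.png

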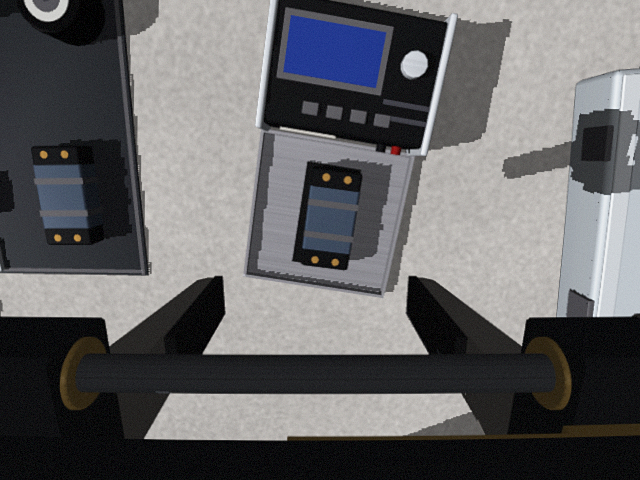

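The wrist view shows the charged pack in the tray at (331,220), turned slightly clockwise, with the charger above it. The spent pack lies on the mat at (62,195). I crop for the pad and terminals.

Run:
```python
from h import *
p=read_camera('wrist');crop(p,'w5c',230,110,430,310,3)
```

```text
(no output)
```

View pics/w5c.png

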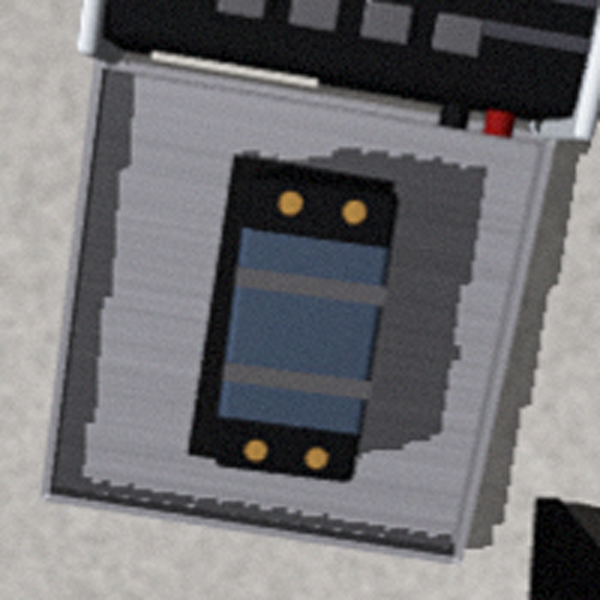

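Run:
```python
from h import *
np.set_printoptions(precision=4,suppress=True)
st=get_state();p=read_camera('wrist');print(st['tool_pos'],st['tool_rot'])
f=lambda l:np.array(l)/3+[230,110]
G=ray(p,f([[290,203],[354,212],[256,450],[316,457]]),.031,st);d=G[:2].mean(0)-G[2:].mean(0)
print('pack',G.mean(0),np.arctan2(d[1],d[0]),np.linalg.norm(d))
T=ray(p,f([[100,62],[550,135],[45,495],[459,560]]),.012,st);d=T[:2].mean(0)-T[2:].mean(0);e=(T[[0,2]]-T[[1,3]]).mean(0)
print('tray',T[:,:2],T.mean(0),np.arctan2(d[1],d[0]),np.linalg.norm(d),np.linalg.norm(e),np.arctan2(-e[0],e[1]))
# pad left edge corners at z=.006
Q=ray(p,f([[235,155],[190,455],[218,464]]),.006,st);print('padL',Q)
# predicted pad corners
for cx,cy,yw in [(*T.mean(0)[:2],np.arctan2(-e[0],e[1]))]:
    u=np.array([np.cos(yw),np.sin(yw),0]);v=np.array([-u[1],u[0],0]);c=np.array([cx,cy,.006])
    print((proj(p,np.array([c+.052*u+.027*v,c-.052*u+.027*v,c-.052*u-.027*v]),st)-[230,110])*3)
```

```text
[ 0.4794 -0.323   0.209 ] [-3.1408 -0.0003  0.0937]
pack [ 0.4891 -0.3365  0.031 ] -0.038936842085879185 0.07992366471352186
tray [[ 0.5667 -0.2643]
 [ 0.5579 -0.4099]
 [ 0.4207 -0.2539]
 [ 0.4103 -0.4009]] [ 0.4889 -0.3323  0.012 ] -0.06595370979286533 0.14713679089489606 0.14666457554294254 -0.06532145006679928
padL [[ 0.5419 -0.3094  0.006 ]
 [ 0.4382 -0.3029  0.006 ]
 [ 0.4358 -0.3129  0.006 ]]
[[233.1284 152.5588]
 [187.4357 453.0567]
 [339.0993 476.4566]]
```

>>> move_arm:
  rows:
    - [0.12, -0.17, 0, 0, 0, -0.0425, 0.6]
    - [0.12, -0.17, 0, 0, 0, -0.0425, 0.6]
    - [0, 0, -0.7, 0, 0, 0, 0.6]
    - [0, 0, -0.9, 0, 0, 0, 0.6]
    - [0, 0, -0.9, 0, 0, 0, 0.6]

```text
t: 15.77
tool_pos: [0.4897, -0.3378, 0.1089]
tool_rot: [3.141, -0.003, -0.041]
ft_force: [-0.2, 0.2, -0.5]
width: 0.0736
gripper_force: 0.0
```

>>> move_arm:
  rows:
    - [0, 0, -0.7, 0, 0, 0, 0.6]
    - [0, 0, -0.4, 0, 0, 0, 0.6]
    - [0, 0, 0, 0, 0, 0, 0.6]
    - [0, 0, 0, 0, 0, 0, 0.6]
    - [0, 0, 0, 0, 0, 0, 0.6]

```text
t: 16.18
tool_pos: [0.4894, -0.3386, 0.0662]
tool_rot: [3.141, -0.002, -0.042]
ft_force: [0.0, -0.1, -0.1]
width: 0.0734
gripper_force: 0.0
```

>>> move_arm:
  rows:
    - [0, 0.04, -0.5, 0, 0, 0, 0.6]
    - [0, 0, -0.4, 0, 0, 0, 0.6]
    - [0, 0, -0.25, 0, 0, 0, 0.6]
    - [0, 0, 0, 0, 0, 0, 0.6]
    - [0, 0, 0, 0, 0, 0, 0.6]

```text
t: 16.6
tool_pos: [0.4889, -0.337, 0.0197]
tool_rot: [3.141, -0.001, -0.042]
ft_force: [0.3, 0.6, -0.4]
width: 0.0731
gripper_force: 0.0
```

>>> move_arm:
  rows:
    - [0, 0, 0, 0, 0, 0, -1]
    - [0, 0, 0, 0, 0, 0, -1]
    - [0, 0, 0, 0, 0, 0, -1]
    - [0, 0, 0, 0, 0, 0, -1]
    - [0, 0, 0, 0, 0, 0, -1]

```text
t: 17.02
tool_pos: [0.4887, -0.3369, 0.0195]
tool_rot: [3.141, -0.001, -0.042]
ft_force: [-0.3, 0.2, 3.5]
width: 0.0467
gripper_force: 25.0
```

>>> move_arm:
  rows:
    - [0, 0, 0, 0, 0, 0, -1]
    - [0, 0, 0, 0, 0, 0, -1]

```text
t: 17.18
tool_pos: [0.4888, -0.3369, 0.0195]
tool_rot: [3.141, -0.001, -0.042]
ft_force: [-0.2, -0.0, 4.9]
width: 0.047
gripper_force: 25.0
```

>>> move_arm:
  rows:
    - [0, 0, 0.4, 0, 0, 0, -1]
    - [0, 0, 0.8, 0, 0, 0, -1]
    - [0, 0, 0.9, 0, 0, 0, -1]
    - [0, 0, 0.9, 0, 0, 0, -1]
    - [0, 0, 0.9, 0, 0, 0, -1]

```text
t: 17.6
tool_pos: [0.4876, -0.3363, 0.1757]
tool_rot: [-3.141, 0.002, -0.043]
ft_force: [0.5, -0.7, -2.0]
width: 0.0464
gripper_force: 25.0
```

>>> move_arm:
  rows:
    - [0, 0.5, 0.5, 0, 0, 0, -1]
    - [0, 0.9, 0.2, 0, 0, 0, -1]
    - [0, 0.95, 0, 0, 0, 0, -1]
    - [0, 0.95, 0, 0, 0, 0, -1]
    - [0, 0.95, 0, 0, 0, 0, -1]

```text
t: 18.02
tool_pos: [0.4876, -0.1649, 0.2026]
tool_rot: [-3.141, 0.0, -0.043]
ft_force: [0.5, -0.5, -1.8]
width: 0.0467
gripper_force: 25.0
```

>>> move_arm:
  rows:
    - [0, 0.95, 0, 0, 0, 0.034, -1]
    - [0, 0.95, 0, 0, 0, 0.034, -1]
    - [0, 0.95, 0, 0, 0, 0.035, -1]
    - [0, 0.95, 0, 0, 0, 0.035, -1]
    - [0, 0.95, 0, 0, 0, 0.035, -1]

```text
t: 18.43
tool_pos: [0.4875, 0.025, 0.2025]
tool_rot: [-3.141, 0.001, 0.232]
ft_force: [0.7, 0.2, -1.7]
width: 0.0466
gripper_force: 25.0
```

>>> move_arm:
  rows:
    - [0.02, 0.95, 0, 0, 0, 0, -1]
    - [0.02, 0.95, 0, 0, 0, 0, -1]
    - [0.02, 0.95, 0, 0, 0, 0, -1]
    - [0.02, 0.95, 0, 0, 0, 0, -1]
    - [0.02, 0.95, 0, 0, 0, 0, -1]

```text
t: 18.85
tool_pos: [0.4916, 0.2149, 0.2024]
tool_rot: [3.141, 0.001, 0.229]
ft_force: [1.1, -0.5, -2.0]
width: 0.0466
gripper_force: 25.0
```

>>> move_arm:
  rows:
    - [0, 0.9, 0, 0, 0, 0, -1]
    - [0, 0.6, 0, 0, 0, 0, -1]
    - [0, 0, 0, 0, 0, 0, -1]
    - [0, 0, 0, 0, 0, 0, -1]
    - [0, 0, 0, 0, 0, 0, -1]

```text
t: 19.27
tool_pos: [0.4921, 0.272, 0.2022]
tool_rot: [3.14, 0.002, 0.229]
ft_force: [-0.7, -0.6, -2.1]
width: 0.0467
gripper_force: 25.0
```

>>> move_arm:
  rows:
    - [0.02, 0.6, 0, 0, 0, 0, -1]
    - [0, 0.6, 0, 0, 0, 0, -1]
    - [0, 0.34, 0, 0, 0, 0, -1]
    - [0, 0, 0, 0, 0, 0, -1]
    - [0, 0, 0, 0, 0, 0, -1]

```text
t: 19.68
tool_pos: [0.4932, 0.3338, 0.2025]
tool_rot: [3.14, 0.001, 0.229]
ft_force: [0.5, -0.5, -2.7]
width: 0.0468
gripper_force: 25.0
```

>>> move_arm:
  rows:
    - [0, 0, -0.6, 0, 0, 0, -1]
    - [0, 0, -0.6, 0, 0, 0, -1]
    - [0, 0, -0.4, 0, 0, 0, -1]
    - [0, 0, 0, 0, 0, 0, -1]
    - [0, 0, 0, 0, 0, 0, -1]

```text
t: 20.1
tool_pos: [0.4933, 0.3327, 0.1385]
tool_rot: [3.14, 0.002, 0.227]
ft_force: [0.1, 0.4, -2.4]
width: 0.0471
gripper_force: 25.0
```

Run:
```python
from h import *
np.set_printoptions(precision=4,suppress=True)
p,st=shot('w6');print(st['tool_pos'],st['tool_rot'])
crop(p,'w6c',200,80,440,350,2.2)
```

```text
[0.4933 0.3327 0.1385] [3.1399 0.0017 0.2271]
```

View pics/w6c.png

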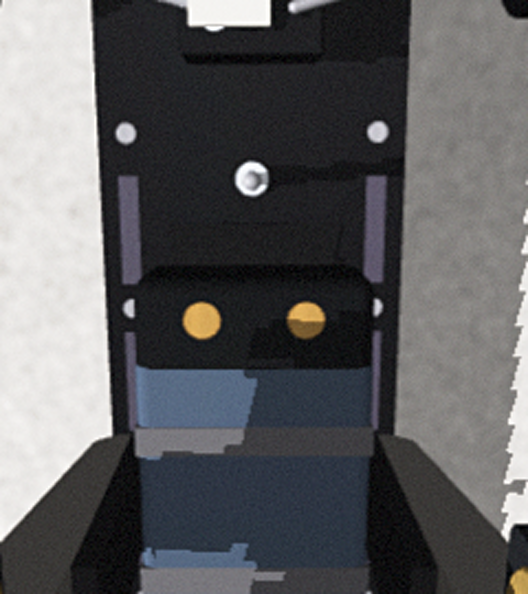

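The crop shows the pack held level and in line with the front post at (252,180). I lower it.

>>> move_arm:
  rows:
    - [0, 0.02, -0.5, 0, 0, 0, -1]
    - [0, 0, -0.6, 0, 0, 0, -1]
    - [0, 0, -0.4, 0, 0, 0, -1]
    - [0, 0, -0.25, 0, 0, 0, -1]
    - [0, 0, 0, 0, 0, 0, -1]

```text
t: 20.57
tool_pos: [0.4929, 0.3349, 0.0681]
tool_rot: [3.141, 0.002, 0.229]
ft_force: [-0.4, -0.7, -1.5]
width: 0.0468
gripper_force: 25.0
```

>>> move_arm:
  rows:
    - [0, 0, 0, 0, 0, 0, -1]
    - [0, 0, 0, 0, 0, 0, -1]
    - [0, 0, -0.06, 0, 0, 0, -1]
    - [0, 0, 0, 0, 0, 0, -1]
    - [0, 0, 0, 0, 0, 0, -1]

```text
t: 20.98
tool_pos: [0.4935, 0.3359, 0.0671]
tool_rot: [-3.141, -0.001, 0.229]
ft_force: [-0.7, -0.4, -1.4]
width: 0.0471
gripper_force: 25.0
```

>>> move_arm:
  rows:
    - [0, -0.04, -0.08, 0, 0, 0, -1]
    - [0, 0, 0, 0, 0, 0, -1]
    - [0, 0, 0, 0, 0, 0, -1]
    - [0, 0, 0, 0, 0, 0, -1]
    - [0, 0, 0, 0, 0, 0, -1]

```text
t: 21.4
tool_pos: [0.4932, 0.3341, 0.0633]
tool_rot: [3.142, -0.0, 0.229]
ft_force: [-0.5, -0.3, -3.2]
width: 0.0467
gripper_force: 25.0
```

>>> move_arm:
  rows:
    - [0, 0, -0.08, 0, 0, 0, -1]
    - [0, 0, 0, 0, 0, 0, -1]
    - [0, 0, 0, 0, 0, 0, -1]
    - [0, 0, 0, 0, 0, 0, -1]

```text
t: 21.73
tool_pos: [0.4932, 0.334, 0.06]
tool_rot: [3.141, 0.0, 0.229]
ft_force: [-0.8, 0.0, -2.2]
width: 0.0468
gripper_force: 25.0
```

>>> move_arm:
  rows:
    - [0, 0, -0.02, 0, 0, 0, -1]
    - [0, 0, 0, 0, 0, 0, -1]
    - [0, 0, 0, 0, 0, 0, -1]

```text
t: 21.98
tool_pos: [0.4933, 0.3342, 0.0595]
tool_rot: [-3.141, -0.0, 0.229]
ft_force: [-0.7, 0.1, -1.4]
width: 0.047
gripper_force: 25.0
```

>>> move_arm:
  rows:
    - [0, 0, -0.03, 0, 0, 0, -1]
    - [0, 0, 0, 0, 0, 0, -1]
    - [0, 0, 0, 0, 0, 0, -1]

```text
t: 22.23
tool_pos: [0.4934, 0.3342, 0.0595]
tool_rot: [-3.141, -0.0, 0.229]
ft_force: [-2.3, -1.8, 9.7]
width: 0.0465
gripper_force: 25.0
```

>>> move_arm:
  rows:
    - [0, 0, 0, 0, 0, 0, 0.3]
    - [0, 0, 0, 0, 0, 0, 0.6]
    - [0, 0, 0, 0, 0, 0, 1]
    - [0, 0, 0, 0, 0, 0, 1]
    - [0, 0, 0.2, 0, 0, 0, 1]

```text
t: 22.65
tool_pos: [0.4922, 0.3334, 0.0649]
tool_rot: [3.14, 0.003, 0.229]
ft_force: [-0.3, -0.3, 0.8]
width: 0.0781
gripper_force: 0.0
```

>>> move_arm:
  rows:
    - [0, 0, 0.6, 0, 0, 0, 1]
    - [0, 0, 0.9, 0, 0, 0, 1]
    - [0, 0, 0.9, 0, 0, 0, 1]
    - [0, 0, 0.9, 0, 0, 0, 1]
    - [0, 0, 0, 0, 0, 0, 1]

```text
t: 23.07
tool_pos: [0.4969, 0.3365, 0.2063]
tool_rot: [-3.136, -0.012, 0.229]
ft_force: [0.8, 0.4, -0.7]
width: 0.0919
gripper_force: 0.0
```

>>> move_arm:
  rows:
    - [0, 0, 0, 0, 0, 0, 1]
    - [0, 0, 0, 0, 0, 0, 1]
    - [0, 0, 0, 0, 0, 0, 1]

```text
t: 23.32
tool_pos: [0.4924, 0.3335, 0.1968]
tool_rot: [3.14, 0.002, 0.229]
ft_force: [0.1, -0.4, -0.5]
width: 0.0922
gripper_force: 0.0
```

Run:
```python
from h import *
np.set_printoptions(precision=4,suppress=True)
p,st=shot('w7');print(st['tool_pos'],st['tool_rot'])
# gold terminals
hsv=cv2.cvtColor(p['color'],cv2.COLOR_RGB2HSV);m=cv2.inRange(hsv,(12,110,80),(28,255,255))[:350];n,_,s,c=cv2.connectedComponentsWithStats(m)
k=[i for i in range(1,n) if 25<s[i,4]<400 and 250<c[i][0]<400];print(c[k],s[k][:,4])
if len(k)==4:
    G=ray(p,c[k],.071,st);G=G[np.argsort(-G[:,0])];d=G[:2].mean(0)-G[2:].mean(0);print('pack',G.mean(0),np.arctan2(d[1],d[0]),np.linalg.norm(d))
crop(p,'w7c',220,110,420,350,2.5)
```

```text
[0.4924 0.3335 0.1968] [3.1405 0.0024 0.2293]
[[301.6892 191.    ]
 [327.0986 190.9014]
 [302.8667 286.4333]
 [326.2787 286.3607]] [74 71 60 61]
pack [0.4939 0.3348 0.071 ] 0.23112584109722076 0.08010841598260571
```

View pics/w7c.png

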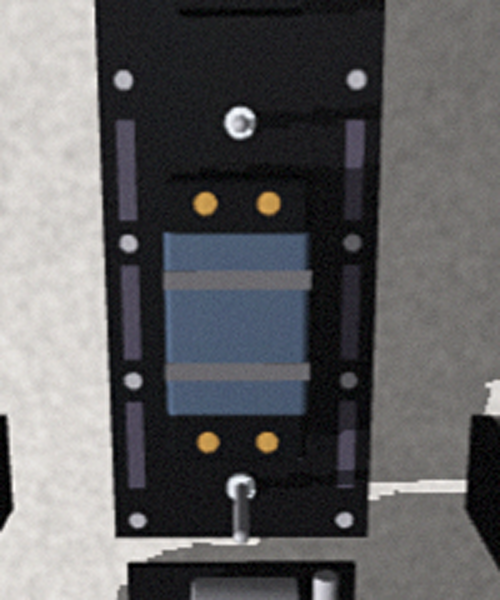

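The crop shows the charged pack square on the pad between the posts at (240,122) and (241,490). Now I fetch the bar.

>>> move_arm:
  rows:
    - [-0.05, -0.7, 0, 0, 0, -0.0176, 1]
    - [-0.05, -0.95, 0, 0, 0, -0.0176, 1]
    - [-0.05, -0.95, 0, 0, 0, -0.0176, 1]
    - [-0.05, -0.95, 0, 0, 0, -0.0176, 1]
    - [-0.05, -0.95, 0, 0, 0, -0.0176, 1]

```text
t: 23.78
tool_pos: [0.4821, 0.1522, 0.1968]
tool_rot: [3.141, 0.002, 0.09]
ft_force: [0.5, -0.2, 0.1]
width: 0.0922
gripper_force: 0.0
```

>>> move_arm:
  rows:
    - [-0.05, -0.95, 0, 0, 0, 0, 1]
    - [-0.05, -0.95, 0, 0, 0, 0, 1]
    - [-0.05, -0.8, 0, 0, 0, 0, 1]
    - [-0.03, -0.34, 0, 0, 0, 0, 1]
    - [0, 0, 0, 0, 0, 0, 1]

```text
t: 24.2
tool_pos: [0.475, 0.0285, 0.1972]
tool_rot: [3.14, 0.002, 0.085]
ft_force: [0.2, 0.5, 0.1]
width: 0.0917
gripper_force: 0.0
```

>>> move_arm:
  rows:
    - [0, 0, 0, 0, 0, 0, 1]
    - [0, 0, 0, 0, 0, 0, 1]
    - [0, 0, 0, 0, 0, 0, 1]
    - [0, 0, 0, 0, 0, 0, 1]

```text
t: 24.53
tool_pos: [0.476, 0.0339, 0.1978]
tool_rot: [-3.142, 0.001, 0.094]
ft_force: [0.6, 0.4, 1.3]
width: 0.0917
gripper_force: 0.0
```

Run:
```python
from h import *
np.set_printoptions(precision=4,suppress=True)
p,st=shot('w8');print(st['tool_pos'],st['tool_rot'])
hsv=cv2.cvtColor(p['color'],cv2.COLOR_RGB2HSV)
for d in trace('bar_grip',p)[:2]:
    ys,xs=np.nonzero(d['region']);r=cv2.minAreaRect(np.c_[xs,ys].astype(np.float32));B=cv2.boxPoints(r);W=ray(p,B,.007,st);print(d['conf'],r,'\n',W,W.mean(0))
crop(p,'w8c',200,90,440,350,2.3)
# posts from w7 pose
s7=dict(st,tool_pos=np.array([.4924,.3335,.1968]),tool_rot=[3.1405,.0024,.2293])
P=ray(p,np.array([[240,122],[240.5,538]])/2.5+[220,110],.088,s7);d=P[0]-P[1];print('posts',P.mean(0),np.linalg.norm(d),np.arctan2(d[1],d[0]))
```

```text
[0.476  0.0339 0.1978] [-3.1415  0.0006  0.0937]
0.55 ((317.5, 224.0), (154.0, 31.0), 90.0) 
 [[0.5514 0.0543 0.007 ]
 [0.5542 0.0252 0.007 ]
 [0.3994 0.0087 0.007 ]
 [0.3964 0.041  0.007 ]] [0.4753 0.0323 0.007 ]
posts [0.4929 0.3335 0.088 ] 0.13245025846786468 0.23157026227476152
```

View pics/w8c.png

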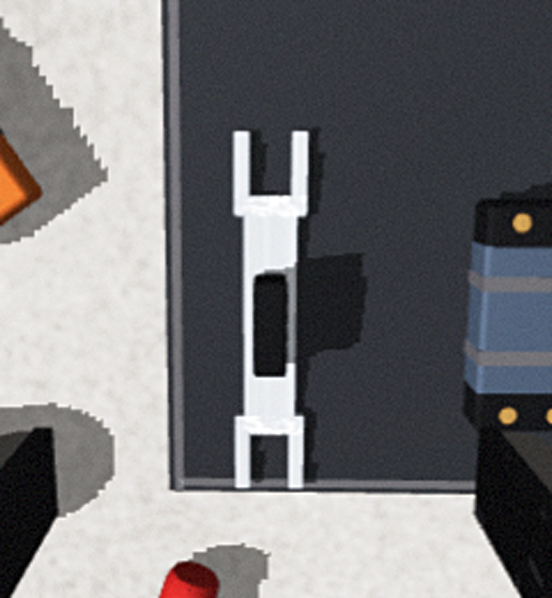

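The crop shows the bar flat on the mat with its block at (270,325), aligned with the jaws. The spent pack at right is clear of them.

>>> move_arm:
  rows:
    - [-0.02, -0.03, -0.7, 0, 0, 0, 0]
    - [0, 0, -0.9, 0, 0, 0, 0]
    - [0, 0, -0.9, 0, 0, 0, 0]
    - [0, 0, -0.7, 0, 0, 0, 0]
    - [0, 0, -0.4, 0, 0, 0, 0]
  force: 15

```text
t: 25.05
tool_pos: [0.4733, 0.0316, 0.0512]
tool_rot: [3.141, 0.004, 0.092]
ft_force: [-0.5, 0.6, 0.1]
width: 0.0605
gripper_force: 0.0
```

>>> move_arm:
  rows:
    - [0, 0, -0.3, 0, 0, 0, 0]
    - [0, 0, -0.2, 0, 0, 0, 0]
    - [0, 0, 0, 0, 0, 0, 0]
    - [0, 0, 0, 0, 0, 0, 0]
    - [0, 0, 0, 0, 0, 0, 0]

```text
t: 25.47
tool_pos: [0.4759, 0.0315, 0.0349]
tool_rot: [-3.141, -0.001, 0.091]
ft_force: [0.0, -0.9, 0.3]
width: 0.0458
gripper_force: 0.0
```

>>> move_arm:
  rows:
    - [0, 0, -0.2, 0, 0, 0, 0]
    - [0, 0, -0.13, 0, 0, 0, 0]
    - [0, 0, 0, 0, 0, 0, 0]
    - [0, 0, 0, 0, 0, 0, 0]
    - [0, 0, 0, 0, 0, 0, -1]

```text
t: 25.88
tool_pos: [0.4752, 0.0313, 0.0209]
tool_rot: [3.142, 0.0, 0.091]
ft_force: [-0.3, -0.6, 0.3]
width: 0.0412
gripper_force: 0.0
```

>>> move_arm:
  rows:
    - [0, 0, 0, 0, 0, 0, -1]
    - [0, 0, 0, 0, 0, 0, -1]
    - [0, 0, 0, 0, 0, 0, -1]
    - [0, 0, 0, 0, 0, 0, -1]
    - [0, 0, 0, 0, 0, 0, -1]

```text
t: 26.3
tool_pos: [0.4753, 0.0313, 0.021]
tool_rot: [-3.142, -0.0, 0.091]
ft_force: [0.2, 0.2, 1.4]
width: 0.0141
gripper_force: 15.0
```

>>> move_arm:
  rows:
    - [0, 0, 0.4, 0, 0, 0, -1]
    - [0, 0, 0.9, 0, 0, 0, -1]
    - [0, 0, 0.95, 0, 0, 0, -1]
    - [0, 0, 0.95, 0, 0, 0, -1]
    - [0, 0, 0.9, 0, 0, 0, -1]

```text
t: 26.72
tool_pos: [0.4748, 0.0311, 0.1868]
tool_rot: [3.141, 0.0, 0.091]
ft_force: [1.4, 0.2, -1.6]
width: 0.0137
gripper_force: 15.0
```

>>> move_arm:
  rows:
    - [0.05, 0.7, 0.3, 0, 0, 0.0178, -1]
    - [0.05, 0.95, 0, 0, 0, 0.0178, -1]
    - [0.05, 0.95, 0, 0, 0, 0.0178, -1]
    - [0.05, 0.95, 0, 0, 0, 0.0178, -1]
    - [0.05, 0.95, 0, 0, 0, 0.0178, -1]

```text
t: 27.13
tool_pos: [0.4849, 0.2129, 0.1973]
tool_rot: [-3.141, -0.001, 0.232]
ft_force: [0.8, 0.1, -1.3]
width: 0.0139
gripper_force: 15.0
```

>>> move_arm:
  rows:
    - [0.05, 0.95, 0, 0, 0, 0, -1]
    - [0.05, 0.95, 0, 0, 0, 0, -1]
    - [0.05, 0.8, 0, 0, 0, 0, -1]
    - [0.04, 0.36, 0, 0, 0, 0, -1]
    - [0, 0, 0, 0, 0, 0, -1]

```text
t: 27.55
tool_pos: [0.4916, 0.3376, 0.1963]
tool_rot: [-3.14, 0.0, 0.236]
ft_force: [0.5, -0.4, 0.3]
width: 0.0139
gripper_force: 15.0
```

>>> move_arm:
  rows:
    - [0, 0, 0, 0, 0, 0, -1]
    - [0, 0, 0, 0, 0, 0, -1]
    - [0, 0, 0, 0, 0, 0, -1]
    - [0, 0, 0, 0, 0, 0, -1]

```text
t: 27.88
tool_pos: [0.4933, 0.3318, 0.1971]
tool_rot: [3.141, -0.0, 0.228]
ft_force: [1.0, -0.1, 0.6]
width: 0.0139
gripper_force: 15.0
```

>>> move_arm:
  rows:
    - [0, 0.04, -0.6, 0, 0, 0, -1]
    - [0, 0, -0.7, 0, 0, 0, -1]
    - [0, 0, -0.5, 0, 0, 0, -1]
    - [0, 0, -0.25, 0, 0, 0, -1]
    - [0, 0, 0, 0, 0, 0, -1]

```text
t: 28.3
tool_pos: [0.4918, 0.3335, 0.1128]
tool_rot: [3.14, 0.004, 0.23]
ft_force: [0.2, 0.5, -0.7]
width: 0.0139
gripper_force: 15.0
```

>>> move_arm:
  rows:
    - [0, 0, 0, 0, 0, 0, -1]
    - [0, 0, 0, 0, 0, 0, -1]
    - [0, 0, 0, 0, 0, 0, -1]
    - [0, 0, 0, 0, 0, 0, -1]
    - [0, 0, 0, 0, 0, 0, -1]

```text
t: 28.72
tool_pos: [0.4933, 0.3356, 0.1159]
tool_rot: [-3.141, -0.002, 0.231]
ft_force: [0.2, -0.3, -0.3]
width: 0.0139
gripper_force: 15.0
```

Run:
```python
from h import *
p,st=shot('w9');print(st['tool_pos'],st['tool_rot'])
crop(p,'w9c',200,100,440,350,2.3)
```

```text
[0.49326808 0.33562591 0.11589927] [-3.14086734e+00 -1.50964905e-03  2.30844970e-01]
```

View pics/w9c.png

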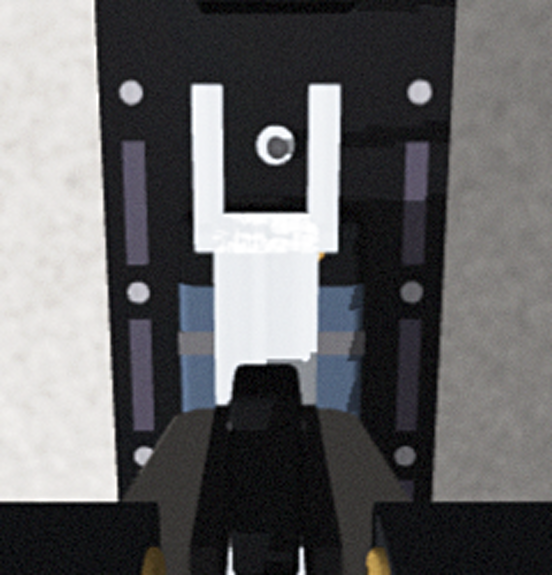

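The fork slot is at x≈266 and the post at x≈275, about 2 mm to the right. I correct that and lower.

>>> move_arm:
  rows:
    - [0, -0.04, -0.2, 0, 0, 0, -1]
    - [0, 0, -0.2, 0, 0, 0, -1]
    - [0, 0, -0.1, 0, 0, 0, -1]
    - [0, 0, 0, 0, 0, 0, -1]
    - [0, 0, 0, 0, 0, 0, -1]

```text
t: 29.18
tool_pos: [0.4925, 0.3334, 0.0941]
tool_rot: [3.141, 0.001, 0.231]
ft_force: [-0.6, -1.3, 0.1]
width: 0.0136
gripper_force: 15.0
```

>>> move_arm:
  rows:
    - [0, 0, -0.1, 0, 0, 0, -1]
    - [0, 0, 0, 0, 0, 0, -1]
    - [0, 0, 0, 0, 0, 0, -1]
    - [0, 0, 0, 0, 0, 0, -1]
    - [0, 0, 0, 0, 0, 0, -1]

```text
t: 29.6
tool_pos: [0.4929, 0.3338, 0.0911]
tool_rot: [-3.141, -0.0, 0.231]
ft_force: [-0.5, -0.7, -0.8]
width: 0.014
gripper_force: 15.0
```

>>> move_arm:
  rows:
    - [0, 0, -0.045, 0, 0, 0, -1]
    - [0, 0, 0, 0, 0, 0, -1]
    - [0, 0, 0, 0, 0, 0, -1]
    - [0, 0, 0, 0, 0, 0, -1]

```text
t: 29.93
tool_pos: [0.4928, 0.3337, 0.0891]
tool_rot: [3.142, 0.0, 0.231]
ft_force: [-0.2, 0.1, -0.4]
width: 0.0139
gripper_force: 15.0
```

>>> move_arm:
  rows:
    - [0, 0, -0.02, 0, 0, 0, -1]
    - [0, 0, 0, 0, 0, 0, -1]
    - [0, 0, 0, 0, 0, 0, -1]

```text
t: 30.18
tool_pos: [0.4928, 0.3337, 0.089]
tool_rot: [-3.141, 0.0, 0.231]
ft_force: [-1.3, -1.9, 4.0]
width: 0.014
gripper_force: 15.0
```

>>> move_arm:
  rows:
    - [0, 0, 0, 0, 0, 0, -0.3]
    - [0, 0, 0, 0, 0, 0, -0.3]
    - [0, 0, 0, 0, 0, 0, -0.3]
    - [0, 0, 0, 0, 0, 0, -0.3]
    - [0, 0, 0.3, 0, 0, 0, -0.3]

```text
t: 30.6
tool_pos: [0.4914, 0.3327, 0.0985]
tool_rot: [3.14, 0.004, 0.231]
ft_force: [-0.3, -1.2, 0.5]
width: 0.0326
gripper_force: 0.0
```

>>> move_arm:
  rows:
    - [0, 0, 0.6, 0, 0, 0, 0]
    - [0, 0, 0.8, 0, 0, 0, 0.6]
    - [0, 0, 0.9, 0, 0, 0, 0.6]
    - [0, 0, 0.1, 0, 0, 0, 0.6]
    - [0, 0, 0, 0, 0, 0, 0.6]

```text
t: 31.02
tool_pos: [0.4944, 0.3347, 0.2]
tool_rot: [-3.139, -0.006, 0.231]
ft_force: [-0.1, 0.3, -0.7]
width: 0.0634
gripper_force: 0.0
```

Run:
```python
from h import *
p,st=shot('w10');print(st['tool_pos'],st['tool_rot'])
crop(p,'w10c',200,100,440,350,2)
q=read_camera('side');a=cv2.imread('pics/w10c.png');b=cv2.resize(q['color'][330:470,110:350,::-1],(480,280),interpolation=cv2.INTER_CUBIC);b=cv2.copyMakeBorder(b,0,len(a)-280,0,0,cv2.BORDER_CONSTANT)
c=np.hstack([a,b]);cv2.imwrite('pics/c10.png',cv2.resize(c,(800,int(len(c)*800/c.shape[1]))))
```

```text
[0.49437441 0.33474294 0.19998534] [-3.13882509 -0.00580054  0.23071605]
```

View pics/c10.png

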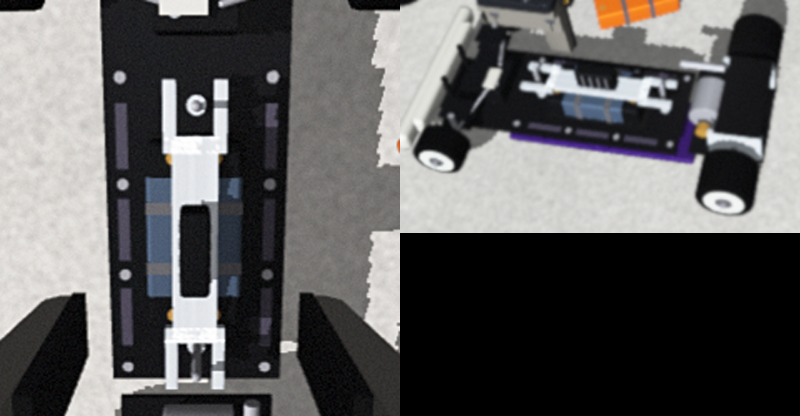

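The bar sits flat on the pack with both posts, (196,103) and (196,360), in its forks. Now the spent pack.

>>> move_arm:
  rows:
    - [0, -0.6, 0, 0, 0, -0.0178, 0.6]
    - [0, -0.95, 0, 0, 0, -0.0178, 0.6]
    - [0, -0.95, 0, 0, 0, -0.0178, 0.6]
    - [0, -0.95, 0, 0, 0, -0.0178, 0.6]
    - [0, -0.95, 0, 0, 0, -0.0178, 0.6]

```text
t: 31.53
tool_pos: [0.4913, 0.1556, 0.1945]
tool_rot: [3.14, 0.003, 0.09]
ft_force: [1.0, -0.5, 0.6]
width: 0.0736
gripper_force: 0.0
```

>>> move_arm:
  rows:
    - [-0.02, -0.95, 0, 0, 0, 0, 0.6]
    - [-0.02, -0.95, 0, 0, 0, 0, 0.6]
    - [-0.02, -0.95, 0, 0, 0, 0, 0.6]
    - [-0.02, -0.95, 0, 0, 0, 0, 0.6]
    - [-0.02, -0.95, 0, 0, 0, 0, 0.6]

```text
t: 31.95
tool_pos: [0.4872, -0.0341, 0.1949]
tool_rot: [3.142, 0.003, 0.091]
ft_force: [1.5, 0.5, 0.0]
width: 0.0737
gripper_force: 0.0
```

>>> move_arm:
  rows:
    - [0, -0.8, 0, 0, 0, 0, 0.6]
    - [0, -0.3, 0, 0, 0, 0, 0.6]
    - [0, 0, 0, 0, 0, 0, 0.6]
    - [0, 0, 0, 0, 0, 0, 0.6]
    - [0, 0, 0, 0, 0, 0, 0.6]

```text
t: 32.37
tool_pos: [0.4883, -0.0747, 0.1954]
tool_rot: [-3.141, 0.002, 0.093]
ft_force: [-0.2, 0.6, 0.4]
width: 0.0733
gripper_force: 0.0
```

```bash
cat > g.py <<'E'
from h import *
import sys
np.set_printoptions(precision=4,suppress=True)
p,st=shot(sys.argv[1]);z=float(sys.argv[2]);print(st['tool_pos'],st['tool_rot'])
hsv=cv2.cvtColor(p['color'],cv2.COLOR_RGB2HSV);m=cv2.inRange(hsv,(12,110,80),(28,255,255))[:350];n,_,s,c=cv2.connectedComponentsWithStats(m)
k=[i for i in range(1,n) if 25<s[i,4]<400 and 230<c[i][0]<410];print(c[k])
if len(k)==4:
    G=ray(p,c[k],z,st);G=G[np.argsort(-G[:,0])];d=G[:2].mean(0)-G[2:].mean(0);print('pack',G.mean(0),np.arctan2(d[1],d[0]),np.linalg.norm(d))
E
python3 g.py w11 .028
```

```text
[ 0.4883 -0.0747  0.1954] [-3.1409  0.002   0.093 ]
[[306.5593 188.8136]
 [328.5902 188.7377]
 [306.84   273.08  ]
 [327.7551 273.0816]]
pack [ 0.4881 -0.076   0.028 ] 0.09174651005364573 0.08007410605759682
```

>>> move_arm:
  rows:
    - [0, -0.04, -0.7, 0, 0, 0, 0.6]
    - [0, 0, -0.9, 0, 0, 0, 0.6]
    - [0, 0, -0.9, 0, 0, 0, 0.6]
    - [0, 0, -0.7, 0, 0, 0, 0.6]
    - [0, 0, -0.4, 0, 0, 0, 0.6]
  force: 25

```text
t: 32.83
tool_pos: [0.4868, -0.0757, 0.0491]
tool_rot: [-3.14, 0.005, 0.094]
ft_force: [0.1, -0.4, 0.3]
width: 0.0735
gripper_force: 0.0
```

>>> move_arm:
  rows:
    - [0, 0, -0.3, 0, 0, 0, 0.6]
    - [0, 0, -0.2, 0, 0, 0, 0.6]
    - [0, 0, 0, 0, 0, 0, 0.6]
    - [0, 0, 0, 0, 0, 0, 0.6]
    - [0, 0, 0, 0, 0, 0, 0.6]

```text
t: 33.25
tool_pos: [0.4895, -0.0775, 0.033]
tool_rot: [3.142, -0.001, 0.092]
ft_force: [-0.4, 0.4, 0.8]
width: 0.073
gripper_force: 0.0
```

>>> move_arm:
  rows:
    - [0, 0, -0.2, 0, 0, 0, 0.6]
    - [0, 0, -0.12, 0, 0, 0, 0.6]
    - [0, 0, 0, 0, 0, 0, 0.6]
    - [0, 0, 0, 0, 0, 0, 0.6]
    - [0, 0, 0, 0, 0, 0, -1]

```text
t: 33.67
tool_pos: [0.4888, -0.078, 0.0196]
tool_rot: [3.142, 0.0, 0.091]
ft_force: [0.2, -0.2, -0.6]
width: 0.069
gripper_force: 0.0
```

>>> move_arm:
  rows:
    - [0, 0, 0, 0, 0, 0, -1]
    - [0, 0, 0, 0, 0, 0, -1]
    - [0, 0, 0, 0, 0, 0, -1]
    - [0, 0, 0, 0, 0, 0, -1]
    - [0, 0, 0, 0, 0, 0, -1]

```text
t: 34.08
tool_pos: [0.4889, -0.0778, 0.0196]
tool_rot: [-3.141, -0.0, 0.091]
ft_force: [0.3, 0.5, 1.1]
width: 0.0468
gripper_force: 25.0
```

>>> move_arm:
  rows:
    - [0, 0, 0.4, 0, 0, 0, -1]
    - [0, 0, 0.8, 0, 0, 0, -1]
    - [0, 0, 0.9, 0, 0, 0, -1]
    - [0, 0, 0.9, 0, 0, 0, -1]
    - [0, 0, 0.7, 0, 0, 0, -1]

```text
t: 34.5
tool_pos: [0.4889, -0.0782, 0.1697]
tool_rot: [3.141, -0.001, 0.091]
ft_force: [1.1, 1.0, -2.0]
width: 0.0465
gripper_force: 25.0
```

>>> move_arm:
  rows:
    - [0, -0.5, 0, 0, 0, -0.02, -1]
    - [0, -0.9, 0, 0, 0, -0.02, -1]
    - [0, -0.95, 0, 0, 0, -0.02, -1]
    - [0, -0.95, 0, 0, 0, -0.02, -1]
    - [0, -0.95, 0, 0, 0, -0.02, -1]

```text
t: 34.92
tool_pos: [0.4883, -0.2492, 0.1674]
tool_rot: [-3.141, 0.0, -0.067]
ft_force: [1.7, 0.1, -2.4]
width: 0.0471
gripper_force: 25.0
```

>>> move_arm:
  rows:
    - [0.02, -0.95, 0, 0, 0, 0, -1]
    - [0.02, -0.8, 0, 0, 0, 0, -1]
    - [0, -0.38, 0, 0, 0, 0, -1]
    - [0, 0, 0, 0, 0, 0, -1]
    - [0, 0, 0, 0, 0, 0, -1]

```text
t: 35.33
tool_pos: [0.4895, -0.3335, 0.1668]
tool_rot: [-3.141, 0.002, -0.068]
ft_force: [0.6, 0.4, -1.8]
width: 0.047
gripper_force: 25.0
```

>>> move_arm:
  rows:
    - [0, 0, -0.5, 0, 0, 0, -1]
    - [0, 0, -0.7, 0, 0, 0, -1]
    - [0, 0, -0.7, 0, 0, 0, -1]
    - [0, 0, -0.4, 0, 0, 0, -1]
    - [0, 0, -0.2, 0, 0, 0, -1]

```text
t: 35.75
tool_pos: [0.4894, -0.3297, 0.0648]
tool_rot: [-3.138, 0.004, -0.063]
ft_force: [-0.3, -0.2, -1.1]
width: 0.0468
gripper_force: 25.0
```

>>> move_arm:
  rows:
    - [0, 0, 0, 0, 0, 0, -1]
    - [0, 0, 0, 0, 0, 0, -1]
    - [0, 0, 0, 0, 0, 0, -1]
    - [0, 0, 0, 0, 0, 0, -1]
    - [0, 0, 0, 0, 0, 0, -1]

```text
t: 36.17
tool_pos: [0.4912, -0.3334, 0.0687]
tool_rot: [3.141, -0.002, -0.066]
ft_force: [0.1, 0.5, -2.6]
width: 0.0466
gripper_force: 25.0
```

Pose is good; lower 0.0687 → 0.0226 with a gentle finish.

>>> move_arm:
  rows:
    - [-0.02, 0, -0.4, 0, 0, 0, -1]
    - [0, 0, -0.35, 0, 0, 0, -1]
    - [0, 0, -0.2, 0, 0, 0, -1]
    - [0, 0, 0, 0, 0, 0, -1]
    - [0, 0, 0, 0, 0, 0, -1]

```text
t: 36.58
tool_pos: [0.4892, -0.333, 0.029]
tool_rot: [-3.141, 0.001, -0.066]
ft_force: [0.1, -0.1, -2.6]
width: 0.047
gripper_force: 25.0
```

>>> move_arm:
  rows:
    - [0, 0, -0.1, 0, 0, 0, -1]
    - [0, 0, 0, 0, 0, 0, -1]
    - [0, 0, 0, 0, 0, 0, -1]
    - [0, 0, 0, 0, 0, 0, -1]

```text
t: 36.92
tool_pos: [0.4898, -0.3332, 0.0258]
tool_rot: [3.141, -0.0, -0.066]
ft_force: [0.6, -0.7, -1.8]
width: 0.0465
gripper_force: 25.0
```

>>> move_arm:
  rows:
    - [0, 0, -0.07, 0, 0, 0, -1]
    - [0, 0, 0, 0, 0, 0, -1]
    - [0, 0, 0, 0, 0, 0, -1]
    - [0, 0, 0, 0, 0, 0, -1]

```text
t: 37.25
tool_pos: [0.4896, -0.3331, 0.0227]
tool_rot: [-3.142, 0.0, -0.066]
ft_force: [0.1, -0.6, -2.1]
width: 0.0468
gripper_force: 25.0
```

>>> move_arm:
  rows:
    - [0, 0, -0.03, 0, 0, 0, -1]
    - [0, 0, 0, 0, 0, 0, -1]
    - [0, 0, 0, 0, 0, 0, -1]

```text
t: 37.5
tool_pos: [0.4896, -0.3331, 0.0227]
tool_rot: [-3.141, -0.0, -0.066]
ft_force: [-2.0, 2.2, 7.8]
width: 0.0469
gripper_force: 25.0
```

Contact. I release to 0.6 open, which stays inside the rims, and lift.

>>> move_arm:
  rows:
    - [0, 0, 0, 0, 0, 0, 0.3]
    - [0, 0, 0, 0, 0, 0, 0.5]
    - [0, 0, 0, 0, 0, 0, 0.6]
    - [0, 0, 0, 0, 0, 0, 0.6]
    - [0, 0, 0.3, 0, 0, 0, 0.6]

```text
t: 37.92
tool_pos: [0.4882, -0.3322, 0.0319]
tool_rot: [-3.14, 0.004, -0.066]
ft_force: [-0.8, -0.3, -0.1]
width: 0.0731
gripper_force: 0.0
```

>>> move_arm:
  rows:
    - [0, 0, 0.6, 0, 0, 0, 0.6]
    - [0, 0, 0.9, 0, 0, 0, 0.6]
    - [0, 0, 0.95, 0, 0, 0, 0.6]
    - [0, 0, 0.95, 0, 0, 0, 0.6]
    - [0, 0, 0.9, 0, 0, 0, 0.6]

```text
t: 38.33
tool_pos: [0.4893, -0.3333, 0.2084]
tool_rot: [3.141, -0.001, -0.067]
ft_force: [0.7, 0.1, 0.1]
width: 0.0733
gripper_force: 0.0
```

>>> move_arm:
  rows:
    - [0, 0, 0, 0, 0, 0, 0.6]
    - [0, 0, 0, 0, 0, 0, 0.6]
    - [0, 0, 0, 0, 0, 0, 0.6]
    - [0, 0, 0, 0, 0, 0, 0.6]

```text
t: 38.67
tool_pos: [0.4888, -0.3325, 0.2044]
tool_rot: [-3.141, 0.002, -0.066]
ft_force: [0.7, 0.9, -0.0]
width: 0.0735
gripper_force: 0.0
```

```bash
python3 g.py w12 .031
python3 - <<'E'
from h import *
a=cv2.imread('pics/w12.png')[60:330,200:460]; q=read_camera('side');b=q['color'][150:470,100:420,::-1]
h=500;r=lambda i:cv2.resize(i,(400,int(len(i)*400/i.shape[1])))
a,b=r(a),r(b);H=max(len(a),len(b));f=lambda i:cv2.copyMakeBorder(i,0,H-len(i),0,0,cv2.BORDER_CONSTANT)
cv2.imwrite('pics/fin.png',np.hstack([f(a),f(b)]))
E
```

```text
[ 0.4888 -0.3325  0.2044] [-3.1405  0.0022 -0.0659]
[[304.9615 187.5769]
 [326.6792 187.6415]
 [326.0698 270.7209]
 [305.5333 270.8   ]]
pack [ 0.4888 -0.3319  0.031 ] -0.06526000516942701 0.08022917656171626
```

View pics/fin.png

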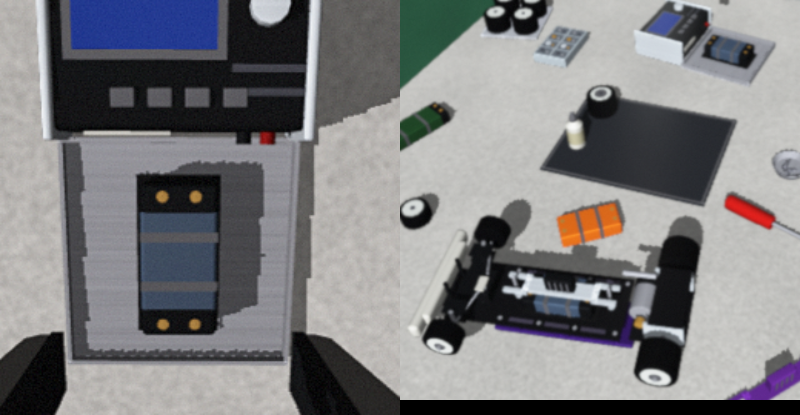

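The spent pack lies square on the tray pad at (178,255). The bar and charged pack are seated in the car at (560,290), and the wheel and glue bottle haven't moved. Handing in.

```bash
python3 -c "
from workcell import *
print(sign_off())"
```

```text
the job is handed in; nothing more can be done
None
```

The battery change is finished and handed in at about 39 s of robot time: the charged pack is in the car under the refitted bar, the spent pack is on the tray pad, and the wheel and glue bottle were left alone.

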